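Fit the kiln's temperature probe and start the firing

ROBOT

A 6-joint arm with a two-finger parallel gripper is mounted at the origin on the work surface. World frame = base frame: x ahead of the robot, y to its left, z up, the work surface at z = 0. Lengths are in m, angles in rad, forces in N, time in s.
With the tool pointing down it reaches from about 0.425 to 0.925 m from the base axis. Payload 12.5 kg.
Tool frame: the origin (TCP) lies at the very end of the fingers, on their centre line; the grasp point (between the pads) lies 19 mm behind it; z points along the fingers, y is the direction in which the jaws open and shut (so a half turn about z gives the same grasp; the last joint's range is limited). The gripper opens to 85 mm and grips with 20 to 120 N. Pads are 22 mm wide; open, the fingers measure 114 mm over their backs; the gripper's body (76 mm by 85 mm) begins 54 mm behind the grasp point. The pads swing forward as they close: fully open they stand 13 mm farther back than shut.
Start: joints at [1.047, 0.491, 1.559, -0, 1.092, -0.106], TCP at [0.254, 0.571, 0.203] pointing down, gripper open.
Joint ranges: [-3.1, 3.1], [-0.84, 2.19], [0.05, 2.79], [-1.13, 4.28], [0.06, 2.93], [-2.69, 2.69]. Speed limits (rad/s): [2.22, 2.22, 2.79, 3.14, 3.14, 3.14].

INTERFACE

Orientations are given as a rotation vector (axis times angle).
In Python, from rig import sensors, imaging, job gives the robot as it stands.
- The arm moves only by the tool apply_moves, never from a script. Its arguments are lists of equal length, an entry for each row: "gripper": the closure, from 0 (fully open) to 1 (shut); "offset": the shift along the tool's x, y, z in m, a list of three; "twist": the turn about the tool's z in rad. In form: {"gripper": [gripper, ...], "offset": [[dx, dy, dz], ...], "twist": [twist, ...]}. A call has 1 to 5 rows; each row is the pose to reach, as a shift and turn from the pose commanded when the call began, along the tool's axes at that moment; what a row does not reach only later rows make up. A row lasts 1/10 s, in which the tool goes at most 50 mm and 8.59 degrees, less where a joint would pass 70% of its speed; a pose out of reach is approached as far as the arm can. A call with a gripper value outside its range is refused whole. The fingers move at their own pace and stop on an object; "squeeze" is the grip in N (left out, the last holds). Time passes only in rows, so rows that repeat a pose let the fingers close. It gives the time, the measured TCP pose, the force and the opening at its end, in the units of the state.
- sensors.get_obs(): the state, without advancing time (a new reading comes with each control period).
- imaging.camera(name): name is "scene" or "top" or "wrist"; returns (picture, depth): 420x560x3 uint8, blue, green, red; 420x560 float32, m along the optical axis (not along the pixel's ray), 0 where there is no reading.
- imaging.calibration(name): a dict with "fx", "fy", "cx", "cy" (pixels), "D" ([k1, k2, p1, p2, k3] as OpenCV has them; the pictures are not rectified), "rvec" (rotation vector, rad) and "tvec" (3), from world to camera coordinates, as OpenCV has them; the wrist camera has in their place "hand_eye" (4x4, takes a point from camera to tool coordinates, whose origin is the TCP and whose axes are the flange's). Camera axes: x right, y down, z forward; pixel columns grow to the right and rows downward; lengths in m; the calibration is good to about 2 mm. A picture is of the moment at which its call begins: read the wrist's pose just before it. calibration takes no time and is no camera call.
- job.close_job(): hands the job in, once; it reports no verdict.
The state is a dict: "clock": time; "joint_positions": joint angles; "qvel": joint speeds; "effort": joint torques, N m; "position": TCP position; "tool_rot": TCP orientation; "ft_force": force on the tool from outside, world axes, zero at the start; "moment": the same for the moment, N m; "finger_gap": opening from 0.0 (shut) to 1.0 (fully open).
Only numpy, scipy, OpenCV 4.12 (cv2) and the standard library are available. Lean on these libraries where they do the work, as an engineer would, in place of code of your own. Each camera call takes 0.05 s, during which the arm holds its last target.

TASK

Take the long temperature probe from its wooden rest and push it, tip first, about halfway into the slanting sleeve on the side of the kiln; let go there, grip it again further back by its handle, and push it fully home so that its collar sits against the sleeve's mouth. Then slide the cover on the controller fully aside, press the start button under it all the way down, and slide the cover fully back over the button. Leave the jar, the pot and the mould where they are.

Things in the scene. Friction and masses are not known exactly. Their poses are not given: they have to be found in the camera images.
- probe: Probe, 110 g: white stem 12 mm thick, 150 mm long, last 10 mm tapered to 5 mm; then a steel collar 28 mm across, 6 mm thick; then a black round handle 18 mm thick, 44 mm long. Origin on the axis at the collar's face towards the stem; +x to the tip. Tip at x = 150 mm, handle x = -50 to -6, centre of mass near x = 43. Roll about x means nothing. Starts level, axis 65 mm above the table.
- probe_tip (a point): End of the probe's tip, on its axis.
- rest: Fixed wooden rest, base 160 x 60 x 8 mm, two posts 10 mm thick and 30 mm wide that hold the probe in open vee notches. Origin on the table under the probe's collar; x along the probe to its tip. Posts at x = 8 and 110 mm; between them the stem is free, only the base plate below.
- sleeve: Fixed eight-sided tube standing 70 mm out of the kiln's side, slanting 27 degrees down from level into it. Outer width 32 mm, bore 15.6 mm, 130 mm long, no funnel, inner end open. Origin at the centre of its mouth, 165 mm above the table; +x down the bore, y level, +z square to it, up. Home: the probe's origin is at this origin. A probe let go partway in stays there by friction.
- kiln: Fixed tabletop kiln, a metal box 260 x 240 mm and 200 mm tall. Origin on the table under its centre; z up. The sleeve is on its -y side. Its height does not stand in the way of a hand tilted square to the sleeve.
- controller: Fixed grey box, 200 (x) x 110 (y) x 55 mm tall. Origin on the table under its centre; the cover slides open to +x. On top two rails along x, inner faces at y = +-33 mm, 85 mm above the table, the button and cover between them.
- cover (a joint): How far the cover is slid open, m: 0 shut over the button, 0.07 fully open, towards the controller's +x. About 1.5 N of friction; it stays where it is left.
- cover_fin (a point): Middle of the top edge of the fin by which the cover is slid. Cover: plate 60 (x) x 63 (y) x 4 mm, top 81 mm above the table; fin 8 mm thick (x), 44 mm wide (y), 25 mm above the plate (top 106 mm above the table). Axes as the controller's. The plate reaches 40 mm to -x and 20 mm to +x of the fin's middle.
- start (a joint): How far the start button is pressed, m: 0 up, 0.006 fully down. Spring back; fully down takes about 5 N.
- start_top (a point): Centre of the top of the start button, 24 mm across, 73 mm above the table when up, housing 40 mm across. It lies at x = -50 mm, y = 0 of the controller, under the shut cover, 10 mm to -x of the fin's middle when the cover is shut; fully open, the plate's edge is 40 mm from the button's centre.
- frit_jar: Bystander: closed jar, 52 mm diameter, 70 mm tall, loose. Origin at the underside.
- mould: Bystander: white ceramic bowl mould, 90 mm diameter, 35 mm tall, loose. Origin at the underside.
- enamel_pot: Bystander: small closed pot, 44 mm diameter, 55 mm tall, loose. Origin at the underside.
There are look-alikes about, which are no part of the job. Several things have the shape of the probe; the one meant has the colours described above.

How it is judged:
On the way, in this order (a step that is already met when the one before it is completed fails the run):
1. the probe is partway in the sleeve (tip 30 to 125 mm deep), lying along it, let go of and still (x of probe_tip in the frame of sleeve between 0.03 and 0.125 m and angle between the x axis of probe and the x axis of sleeve, either way round below 0.12 rad and contact force between the fingers and probe below 0.05 N and linear speed of probe below 0.02 m/s), for 0.2 s.
2. the probe, still short of home, is held further back, by its handle (contact force between the fingers and probe above 1 N and x of the grasp point in the frame of probe between -0.065 and 0 m and x of probe_tip in the frame of sleeve between 0.03 and 0.143 m), for 0.1 s.
3. the probe is pushed home, the collar at the sleeve's mouth (x of probe in the frame of sleeve above -0.005 m and distance between probe and sleeve below 0.007 m and angle between the x axis of probe and the x axis of sleeve, either way round below 0.08 rad), for 0.2 s.
4. the cover is slid aside (at least 55 mm) (value of joint cover above 0.055 m), for 0.1 s.
5. the start button is pressed down (at least 4.5 mm) with the cover aside (value of joint start above 0.0045 m and value of joint cover above 0.05 m), for 0.05 s.
At the end, for the whole second after the job is handed in: The probe is home in the sleeve (collar within 5 mm of the mouth, probe within 0.08 rad of the sleeve's axis) and at rest, the cover is back within 8 mm of shut, and the button is up (all of step 3 and linear speed of probe below 0.02 m/s and value of joint cover below 0.008 m and value of joint start below 0.002 m); the robot touches nothing.
It fails at once if a bystander is moved more than 30 mm or tipped over (distance of any of frit_jar, mould, enamel_pot from where it was at the start of the episode above 0.03 m or angle between any of frit_jar, mould, enamel_pot's own z axis and vertical above 0.5 rad).
It also fails if it takes over 58 s, if anything falls off the work surface, if the arm or the gripper's body presses on something with over 40 N, if the wrist force passes 120 N, or if a joint passes its speed limit or range.

## Working session

There is one attempt and no reset: what is moved stays moved. The work goes in short steps, Python scripts to look and compute and a tool call to move; the robot and the scene stay as the last step left them, time stands still between calls to the robot, and variables do not carry over. Pictures are saved under pics/ and viewed, and the job is handed in when it is done.

Besides the shell and the picture viewer there is one more tool, called after "Request:" in YAML: its name, and indented under it one key for each argument. apply_moves: Moves the arm, as the interface text tells. Its arguments: {"type":"object","properties":{"gripper":{"type":"array"},"offset":{"type":"array"},"twist":{"type":"array"},"squeeze":{"type":"number"}},"required":["gripper","offset","twist"]}

```bash
ls -la; mkdir -p pics
python3 - <<'E'
from rig import sensors, imaging, job
import cv2,numpy as np
o=sensors.get_obs()
for k,v in o.items(): print(k,np.round(v,4))
for n in ["scene","top","wrist"]:
    c=imaging.calibration(n); print(n,{k:np.round(v,4).tolist() for k,v in c.items()})
for n in ["scene","top"]:
    im,d=imaging.camera(n); cv2.imwrite(f"pics/{n}0.png",im); np.savez(f"{n}0.npz",im=im,d=d)
E
```

```text
total 12
drwxr-xr-x  3 agent agent 4096 Dec  6 16:18 .
drwxr-xr-x 23 root  root  4096 Dec  6 16:18 ..
drwxr-xr-x  2 agent agent 4096 Dec  6 16:18 pics
clock 0.0
joint_positions [ 1.0474  0.4916  1.5594  0.      1.0917 -0.1056]
qvel [ 0.001   0.0018  0.0011 -0.0006 -0.0009 -0.0004]
effort [-1.80000e-03 -6.18441e+01 -2.61595e+01 -2.00000e-04  3.90000e-03
  0.00000e+00]
position [0.2535 0.571  0.2019]
tool_rot [-6.5150e-01 -3.0729e+00  1.7000e-03]
ft_force [ 0.4383  0.0294 -0.4876]
moment [ 0.0022 -0.0125  0.0526]
finger_gap 0.9972
scene {'fx': 461.2, 'fy': 461.2, 'cx': 285.612, 'cy': 206.9386, 'D': [-0.0254, 0.0, 0.0, 0.0, 0.0], 'rvec': [1.9434, 1.4413, -0.6028], 'tvec': [-0.1829, -0.2224, 1.5772]}
top {'fx': 395.6706, 'fy': 395.6706, 'cx': 271.7335, 'cy': 207.5847, 'D': [-0.0902, 0.0, 0.0, 0.0, 0.0], 'rvec': [2.0847, -2.1353, 0.1768], 'tvec': [0.0479, 0.4706, 0.8674]}
wrist {'fx': 297.5185, 'fy': 297.5185, 'cx': 278.9603, 'cy': 212.217, 'D': [-0.0543, 0.0, 0.0, 0.0, 0.0], 'hand_eye': [[0.0008, -0.9569, -0.2904, 0.075], [1.0, 0.0005, 0.0011, -0.0011], [-0.001, -0.2904, 0.9569, -0.1721], [0.0, 0.0, 0.0, 1.0]]}
```

View pics/scene0.png

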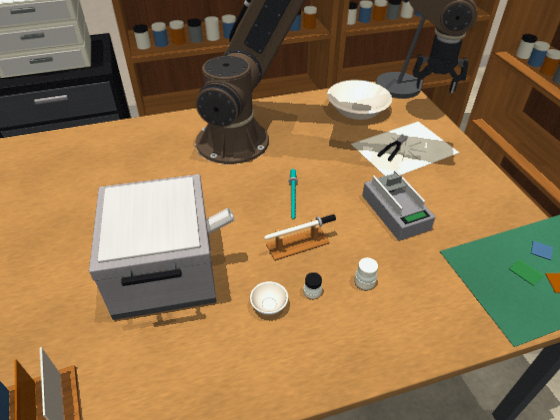

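View pics/top0.png

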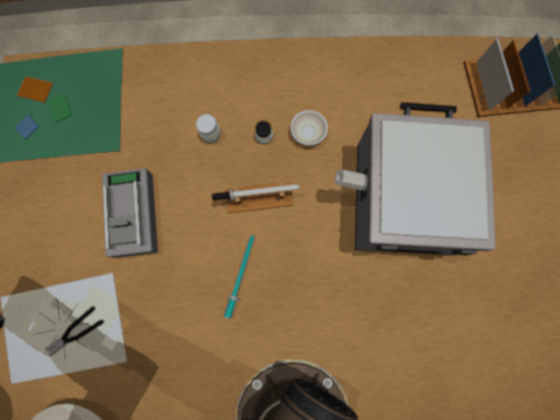

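```bash
cat > h.py <<'E'
import numpy as np,cv2
from scipy.spatial.transform import Rotation as R
from rig import sensors,imaging,job
def cal(n):
    c=imaging.calibration(n); K=np.array([[c['fx'],0,c['cx']],[0,c['fy'],c['cy']],[0,0,1]]); return c,K,np.array(c['D'],float)
def ext(n,obs=None):
    """cam->world R,t"""
    c,K,D=cal(n)
    if 'hand_eye' in c:
        H=np.array(c['hand_eye']); Rt=R.from_rotvec(obs['tool_rot']).as_matrix(); p=np.array(obs['position'])
        return Rt@H[:3,:3], Rt@H[:3,3]+p
    Rm=cv2.Rodrigues(np.array(c['rvec'],float))[0]; return Rm.T,-Rm.T@np.array(c['tvec'],float)
def cloud(n,d,obs=None):
    c,K,D=cal(n); h,w=d.shape
    u,v=np.meshgrid(np.arange(w),np.arange(h))
    r=cv2.undistortPoints(np.stack([u,v],-1).reshape(-1,1,2).astype(float),K,D).reshape(h,w,2)
    P=np.dstack([r,np.ones((h,w))])*d[...,None]
    Rm,t=ext(n,obs); W=P@Rm.T+t; W[d<=0]=np.nan; return W
def ray(n,uv,z,obs=None):
    c,K,D=cal(n); r=cv2.undistortPoints(np.array(uv,float).reshape(-1,1,2),K,D).reshape(-1,2)
    Rm,t=ext(n,obs); dr=np.c_[r,np.ones(len(r))]@Rm.T; s=(z-t[2])/dr[:,2]; return t+dr*s[:,None]
def proj(n,P,obs=None):
    c,K,D=cal(n); Rm,t=ext(n,obs); X=(np.atleast_2d(P)-t)@Rm
    return cv2.projectPoints(X,np.zeros(3),np.zeros(3),K,D)[0].reshape(-1,2)
def crop(im,x0,y0,x1,y1,s,f):
    cv2.imwrite(f,cv2.resize(im[y0:y1,x0:x1],None,fx=s,fy=s,interpolation=cv2.INTER_CUBIC))
E
python3 - <<'E'
from h import *
for n in ['top','scene']:
    a=np.load(n+'0.npz'); W=cloud(n,a['d']); 
    print(n,ext(n)[1].round(3))
    pts={'top':dict(handle=(221,196),collar=(233,193),stem=(265,190),tip=(297,187),table=(180,260),kilntop=(430,170),sleeve=(342,178),sleeve2=(360,181),fin=(120,223),ctop=(145,200),railL=(110,210),jar=(207,122),pot=(263,128),mould=(308,114)),
     'scene':dict(handle=(328,220),collar=(318,223),stem=(295,229),tip=(267,235),table=(150,360),kilntop=(150,210),sleeve=(230,217),fin=(393,180),pot=(313,280),jar=(368,267))}[n]
    for k,(u,v) in pts.items(): print(k,W[v,u].round(4))
im=np.load('top0.npz')['im']; crop(im,195,150,375,270,4,'pics/c1.png')
crop(im,90,155,170,265,5,'pics/c2.png')
im=np.load('scene0.npz')['im']; crop(im,190,150,440,310,3,'pics/c3.png')
E
```

```text
top [0.298 0.017 0.942]
handle [0.4959 0.1501 0.0735]
collar [0.5028 0.1232 0.0704]
stem [0.5079 0.0505 0.07  ]
tip [ 0.5139 -0.0224  0.0658]
table [ 0.3586  0.2604 -0.0016]
kilntop [ 0.5079 -0.2775  0.2013]
sleeve [ 0.5025 -0.1078  0.177 ]
sleeve2 [ 0.4998 -0.147   0.16  ]
fin [0.4343 0.3679 0.1066]
ctop [0.4956 0.3317 0.0555]
railL [0.4717 0.4102 0.0668]
jar [0.6768 0.1848 0.0716]
pot [0.6635 0.0531 0.0556]
mould [ 0.7098 -0.058   0.0251]
scene [ 1.286 -0.215  0.933]
handle [0.5086 0.1505 0.071 ]
collar [0.5043 0.1246 0.0631]
stem [0.5133 0.0578 0.0693]
tip [ 0.516  -0.0177  0.0726]
table [ 0.7357 -0.3429  0.0022]
kilntop [ 0.4843 -0.2811  0.2043]
sleeve [ 0.5228 -0.1075  0.1694]
fin [0.4404 0.3683 0.1007]
pot [0.6739 0.0505 0.0597]
jar [0.6848 0.1848 0.0732]
```

View pics/c1.png

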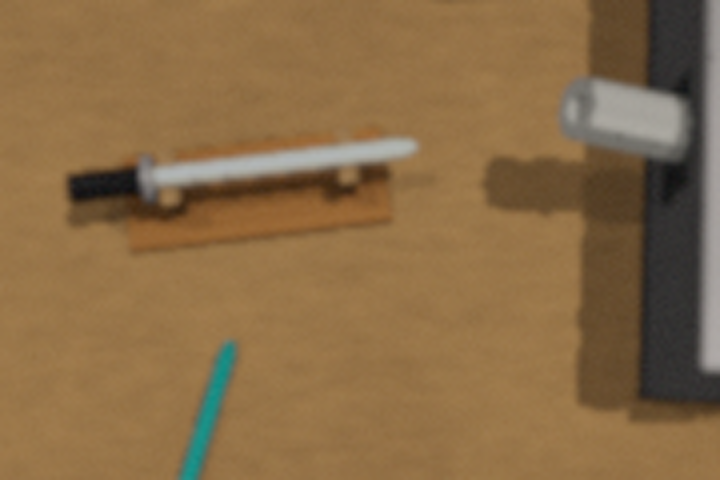

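View pics/c2.png

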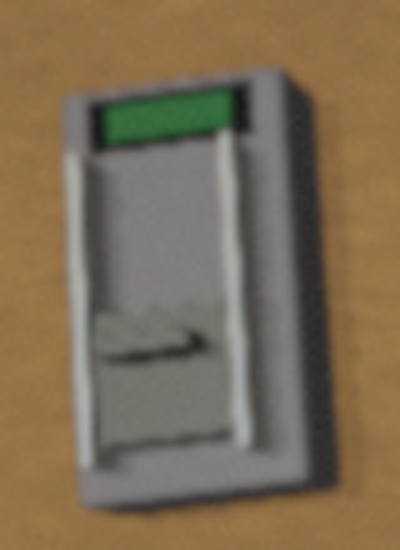

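View pics/c3.png

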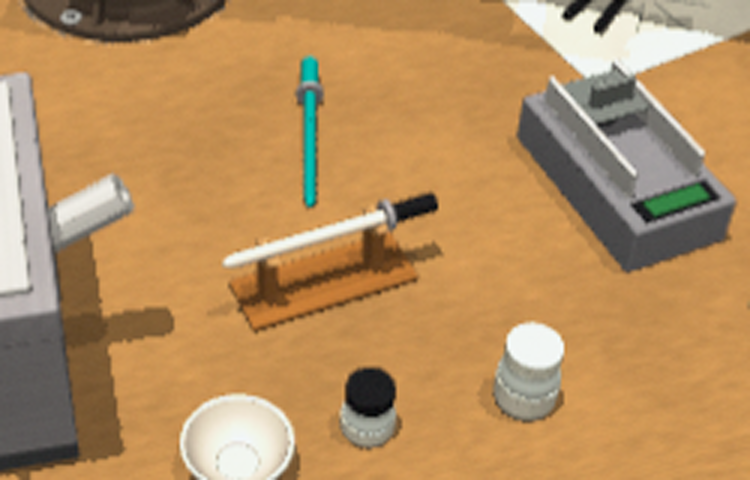

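The probe candidates are the white stem with black handle on the rest (top 255,192; scene 300,228) and the teal one (top 240,278; scene 293,193). The crops show that the first has a white stem, steel collar and black handle and lies on the wooden rest, so that is the one meant. The sleeve mouth is at top (342,178). The controller fin is at (120,223), with +x towards the green display.

Run:
```python
from h import *
a=np.load('top0.npz'); W=cloud('top',a['d']); b=np.load('scene0.npz'); S=cloud('scene',b['d'])
for nm,w in (('top',W),('scene',S)):
    P=w.reshape(-1,3); P=P[~np.isnan(P).any(1)]
    def box(P,x0,x1,y0,y1,z0,z1): 
        m=(P[:,0]>x0)&(P[:,0]<x1)&(P[:,1]>y0)&(P[:,1]<y1)&(P[:,2]>z0)&(P[:,2]<z1); return P[m]
    k=box(P,.3,.8,-.5,-.12,.19,.215); r=cv2.minAreaRect(k[:,:2].astype(np.float32)); print(nm,'kiln',len(k),r,k[:,2].mean())
    s=box(P,.44,.56,-.17,-.06,.12,.2)
    print('sleeve n',len(s)); 
    # top ridge: upper envelope per y bin
    for y in np.arange(-.165,-.085,.01):
        q=s[abs(s[:,1]-y)<.005]
        if len(q)>3: print(round(y,3),'xmid',q[:,0].min().round(4),q[:,0].max().round(4),'ztop',np.percentile(q[:,2],90).round(4))
    p=box(P,.46,.55,-.05,.18,.055,.09); c=p.mean(0); u,sv,vt=np.linalg.svd(p-c); print('probe',len(p),c,vt[0], 'ext',((p-c)@vt[0]).min(),((p-c)@vt[0]).max())
    cc=box(P,.36,.58,.28,.46,.045,.062); r=cv2.minAreaRect(cc[:,:2].astype(np.float32)); print('controller',len(cc),r,cc[:,2].mean())
    f=box(P,.36,.58,.28,.46,.093,.12); r=cv2.minAreaRect(f[:,:2].astype(np.float32)) if len(f)>2 else 0; print('fin',len(f),f.mean(0),r,f[:,2].max())
    for nme,bx in dict(jar=(.63,.74,.13,.23,.03,.09),pot=(.62,.72,.0,.1,.03,.08),mould=(.6,.8,-.13,0,.02,.06)).items():
        q=box(P,*bx); print(nme,(q.min(0)+q.max(0))/2,q.max(0)-q.min(0))
```

```text
top kiln 15299 ((0.49211543798446655, -0.2840067148208618), (0.24536921083927155, 0.2667025923728943), 85.0441665649414) 0.19832203632038464
sleeve n 1038
-0.165 xmid 0.4407 0.56 ztop 0.1929
-0.155 xmid 0.4401 0.5203 ztop 0.1877
-0.145 xmid 0.4887 0.5237 ztop 0.1639
-0.135 xmid 0.4896 0.522 ztop 0.168
-0.125 xmid 0.4897 0.5198 ztop 0.1734
-0.115 xmid 0.491 0.5248 ztop 0.1784
-0.105 xmid 0.4921 0.5251 ztop 0.1754
-0.095 xmid 0.4963 0.5213 ztop 0.1598
probe 602 [0.50451931 0.08272224 0.07006679] [-0.10066734  0.99472343  0.0197833 ] ext -0.10828372623990472 0.09117132572143646
controller 2362 ((0.4698474109172821, 0.3780878484249115), (0.20009832084178925, 0.11112608760595322), 5.817042827606201) 0.05547044574827711
fin 98 [0.43376989 0.37233155 0.1041828 ] ((0.4343806505203247, 0.37323111295700073), (0.00846483651548624, 0.044092535972595215), 6.408519268035889) 0.10903437822349094
jar [0.67302812 0.18731992 0.05248302] [0.04772927 0.051997   0.04380157]
pot [0.66520679 0.05474722 0.04540935] [0.03969161 0.03719316 0.03042966]
mould [ 0.67224308 -0.05805382  0.02947705] [0.08569109 0.
[... 444 characters left out ...]
.095 xmid 0.4955 0.5134 ztop 0.1602
probe 455 [0.50994385 0.07805914 0.07062934] [ 0.08636019 -0.99610599 -0.01774174] ext -0.09494496676635879 0.10456139716166574
controller 1344 ((0.4738515019416809, 0.37671950459480286), (0.20154207944869995, 0.1130077913403511), 6.436578273773193) 0.0567558191111142
fin 87 [0.43814217 0.37197192 0.10361882] ((0.43703722953796387, 0.373553991317749), (0.011807283386588097, 0.04779311642050743), 6.870031356811523) 0.11128445567197598
jar [0.67748897 0.18628574 0.05324142] [0.05114113 0.04950923 0.04629571]
pot [0.66725092 0.05299539 0.04588747] [0.04064679 0.03879458 0.03146477]
mould [ 0.67236913 -0.05795846  0.03063339] [0.08968406 0.08825673 0.02116162]
```

Request:
apply_moves:
  gripper: [0,0,0,0,0]
  offset:
    - [-0.034,-0.0287,-0.006]
    - [-0.068,-0.0574,-0.012]
    - [-0.102,-0.0861,-0.018]
    - [-0.136,-0.1148,-0.024]
    - [-0.17,-0.1435,-0.03]
  twist: [0.08,0.16,0.24,0.32,0.4]

```text
clock: 0.6
position: [0.3511, 0.3694, 0.2326]
tool_rot: [-1.253, -2.881, 0.0]
ft_force: [0.9, 0.4, -0.1]
finger_gap: 1.002
```

```bash
cat >> h.py <<'E'
def go(p,yang=None,rot=None,pos=None):
    """print tool offset to world TCP p and twist to have tool y at angle yang(deg)"""
    o=sensors.get_obs(); Rt=R.from_rotvec(o['tool_rot']).as_matrix(); d=Rt.T@(np.array(p)-o['position'])
    ya=np.degrees(np.arctan2(Rt[1,1],Rt[0,1])); 
    print('t',round(o['clock'],2),'pos',np.round(o['position'],4),'yang',ya.round(2),'zt',Rt[:,2].round(3),'F',np.round(o['ft_force'],2),'gap',round(o['finger_gap'],3),'j',np.round(o['joint_positions'],2))
    print(' offset',d.round(4),'n',np.linalg.norm(d).round(3),'twist',None if yang is None else np.radians(-((yang-ya+90)%180-90)).round(4))
E
python3 -c "
from h import *
go([.506,.05,.25],5.4)"
```

```text
t 0.6 pos [0.3511 0.3694 0.2326] yang 42.97 zt [-0. -0. -1.] F [ 0.95  0.36 -0.05] gap 1.002 j [ 0.68  0.29  1.8   0.    1.05 -0.07]
 offset [-0.3393 -0.1044 -0.0174] n 0.355 twist 0.6557
```

Request:
apply_moves:
  gripper: [0,0,0,0,0]
  offset:
    - [-0.043,-0.013,-0.002]
    - [-0.086,-0.026,-0.004]
    - [-0.129,-0.039,-0.006]
    - [-0.172,-0.052,-0.008]
    - [-0.215,-0.065,-0.01]
  twist: [0.08,0.16,0.24,0.32,0.4]

```text
clock: 1.1
position: [0.4507, 0.168, 0.2425]
tool_rot: [-1.801, -2.574, -0.0]
ft_force: [0.5, 1.4, 0.7]
finger_gap: 1.0
```

```bash
python3 -c "
from h import *
go([.506,.05,.25],5.4)"
```

```text
t 1.1 pos [0.4507 0.168  0.2425] yang 20.04 zt [-0.  0. -1.] F [0.45 1.42 0.72] gap 1.0 j [ 0.22  0.24  1.84  0.    1.06 -0.13]
 offset [-0.1298  0.0115 -0.0075] n 0.131 twist 0.2555
```

Request:
apply_moves:
  gripper: [0,0,0,0,0]
  offset:
    - [-0.043,0.004,-0.0025]
    - [-0.086,0.008,-0.005]
    - [-0.13,0.0115,-0.0075]
    - [-0.13,0.0115,-0.0075]
    - [-0.13,0.0115,-0.0075]
  twist: [0.085,0.17,0.25,0.25,0.25]

```text
clock: 1.6
position: [0.506, 0.051, 0.2496]
tool_rot: [-2.105, -2.331, 0.001]
ft_force: [0.3, 0.4, 0.2]
finger_gap: 0.997
```

Run:
```python
from h import *
go([.506,.05,.25],5.4)
o=sensors.get_obs(); im,d=imaging.camera('wrist'); np.savez('w1.npz',im=im,d=d,pos=o['position'],rot=o['tool_rot']); cv2.imwrite('pics/w1.png',im)
```

```text
t 1.6 pos [0.506  0.051  0.2496] yang 5.81 zt [-0.001  0.    -1.   ] F [0.34 0.36 0.23] gap 0.997 j [-0.03  0.28  1.77  0.    1.09 -0.13]
 offset [-0.001  -0.0001 -0.0004] n 0.001 twist 0.0071
```

View pics/w1.png

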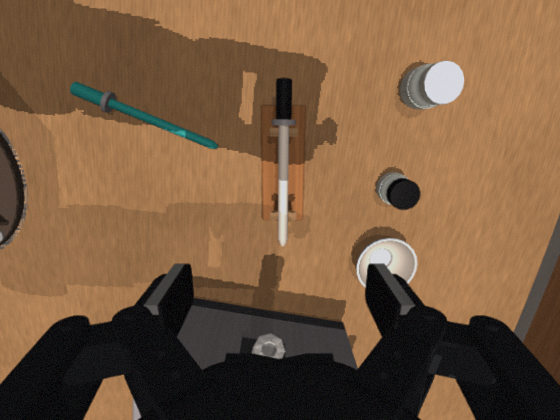

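The wrist picture shows the probe upright, with the handle end at (284,80), the collar at (284,122) and the tip at (283,245). The sleeve's mouth ring is at (267,345) and the fingers are at the bottom.

Run:
```python
from h import *
a=np.load('w1.npz'); o=dict(position=a['pos'],tool_rot=a['rot']); W=cloud('wrist',a['d'],o); d=a['d']
print('handle,collar,tip at z=.065',ray('wrist',[(284,80),(284,122),(283,245)],.065,o).round(4))
for v in range(85,245,20): 
    row=W[v,262:306]; m=np.abs(row[:,2]-.068)<.012; q=row[m]; print(v,len(q),q.mean(0).round(4) if len(q) else '')
P=W.reshape(-1,3); m=(abs(P[:,0]-.51)<.03)&(P[:,1]<-.08)&(P[:,1]>-.15)&(P[:,2]>.13)&(P[:,2]<.19)
q=P[m]; print(len(q),q.min(0),q.max(0))
print('mouth ray z=.165',ray('wrist',[(267,345)],.165,o).round(4))
crop(a['im'],230,310,320,370,8,'pics/w1c.png')
```

```text
handle,collar,tip at z=.065 [[ 0.498   0.1706  0.065 ]
 [ 0.5028  0.1255  0.065 ]
 [ 0.5178 -0.0268  0.065 ]]
85 16 [0.498  0.1644 0.0729]
105 16 [0.5002 0.1436 0.0724]
125 11 [0.502  0.122  0.0695]
145 10 [0.5037 0.0997 0.0704]
165 10 [0.5062 0.0766 0.07  ]
185 10 [0.5087 0.0528 0.0703]
205 10 [0.5113 0.028  0.0702]
225 9 [0.5134 0.0022 0.0704]
571 [ 0.49218234 -0.13821317  0.13961783] [ 0.52619895 -0.09681581  0.17297455]
mouth ray z=.165 [[ 0.5075 -0.1001  0.165 ]]
```

View pics/w1c.png

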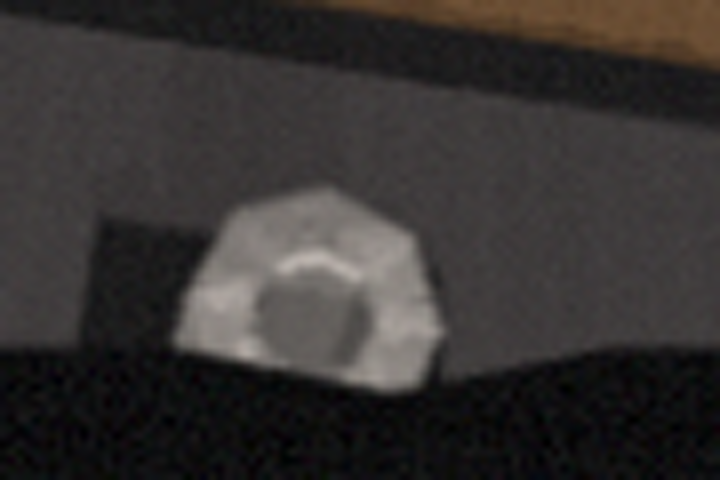

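Run:
```python
from h import *
a=np.load('w1.npz'); o=dict(position=a['pos'],tool_rot=a['rot']); Ww=cloud('wrist',a['d'],o)
t=np.load('top0.npz'); Wt=cloud('top',t['d']); s=np.load('scene0.npz'); Ws=cloud('scene',s['d'])
yaw=np.radians(-95.0); h=np.array([np.cos(yaw),np.sin(yaw),0]); c,sn=np.cos(np.radians(27)),np.sin(np.radians(27))
d=h*c+np.array([0,0,-sn]); z=h*sn+np.array([0,0,c]); y=np.cross(z,d)
o0=np.array([.508,-.1,.165])
for nm,W in (('wrist',Ww),('top',Wt),('scene',Ws)):
    P=W.reshape(-1,3); P=P[~np.isnan(P).any(1)]-o0
    L=np.c_[P@d,P@y,P@z]; m=(L[:,0]>-.012)&(L[:,0]<.06)&(abs(L[:,1])<.025)&(abs(L[:,2])<.025); L=L[m]
    print(nm,len(L)); print(np.histogram(L[:,0]*1000,bins=np.arange(-12,20,2)))
    f=L[L[:,0]>.008]; b=L[L[:,0]<.008]
    for q,n in ((b,'face'),(f,'body')):
        if len(q)>5: print(n,len(q),'y',np.percentile(q[:,1],[2,50,98]).round(4),'z',np.percentile(q[:,2],[2,50,98]).round(4))
    if len(f)>20:
        # side-center drift
        for x in (.01,.02,.03,.04,.05):
            q=f[abs(f[:,0]-x)<.005]
            if len(q)>5: print(x,q[:,1].min().round(4),q[:,1].max().round(4),q[:,2].max().round(4))
```

```text
wrist 571
(array([  0,   0,   0,   0,   0,   0,  17, 287,  90,  12,  16,  11,  13,
        10,  17]), array([-12, -10,  -8,  -6,  -4,  -2,   0,   2,   4,   6,   8,  10,  12,
        14,  16,  18]))
face 406 y [-0.0131  0.002   0.0169] z [-0.0126 -0.0024  0.0096]
body 165 y [-0.0139  0.0043  0.0105] z [-0.0065 -0.0048  0.0042]
0.01 -0.0141 0.0104 0.0072
0.02 -0.0145 0.0183 0.004
0.03 -0.0019 0.0101 -0.001
0.04 -0.0006 0.009 -0.0029
top 483
(array([ 0,  0,  0,  0,  0,  0, 21, 73, 24, 24, 15, 12, 17, 16,  9]), array([-12, -10,  -8,  -6,  -4,  -2,   0,   2,   4,   6,   8,  10,  12,
        14,  16,  18]))
face 142 y [-0.0145  0.0004  0.0157] z [-0.0123  0.0058  0.0186]
body 341 y [-0.0152 -0.0032  0.0141] z [-0.0039  0.0152  0.0196]
0.01 -0.0152 0.0177 0.0196
0.02 -0.0154 0.0141 0.0197
0.03 -0.0156 0.0166 0.0207
0.04 -0.0153 0.0136 0.0195
0.05 -0.0157 0.0195 0.0196
scene 381
(array([ 0,  0,  0,  0,  0,  0, 15, 32, 17, 12, 11, 11, 14, 13, 11]), array([-12, -10,  -8,  -6,  -4,  -2,   0,   2,   4,   6,   8,  10,  12,
        14,  16,  18]))
face 76 y [-0.0102  0.0081  0.0191] z [-0.0096  0.0068  0.0213]
body 305 y [-0.0075  0.0136  0.0204] z [-0.0072  0.0147  0.0221]
0.01 -0.0083 0.0206 0.0205
0.02 -0.008 0.0213 0.0212
0.03 -0.0094 0.0225 0.0222
0.04 -0.0103 0.0219 0.0232
0.05 -0.0069 0.0196 0.0232
```

```bash
python3 -c "
from h import *
go([.5052,.0867,.046],5.9)"
```

```text
t 1.65 pos [0.5057 0.0519 0.2497] yang 5.9 zt [-0.001  0.    -1.   ] F [0.77 0.38 0.08] gap 0.999 j [-0.03  0.28  1.77  0.    1.09 -0.13]
 offset [0.0346 0.0033 0.2037] n 0.207 twist 0.0
```

Request:
apply_moves:
  gripper: [0,0,0,0,0]
  offset:
    - [0.02,0.002,0.04]
    - [0.034,0.003,0.085]
    - [0.034,0.003,0.125]
    - [0.034,0.003,0.165]
    - [0.034,0.003,0.203]
  twist: [0,0,0,0,0]
  squeeze: 25

```text
clock: 2.15
position: [0.5047, 0.0875, 0.0456]
tool_rot: [-2.101, -2.336, -0.0]
ft_force: [0.6, 0.1, -0.1]
finger_gap: 1.004
```

Run:
```python
from h import *
go([.5052,.0867,.046],5.9)
im,d=imaging.camera('wrist'); cv2.imwrite('pics/w2.png',im)
```

```text
t 2.15 pos [0.5047 0.0875 0.0456] yang 6.07 zt [-0.  0. -1.] F [ 0.56  0.09 -0.13] gap 1.004 j [ 0.04  0.56  1.98  0.    0.6  -0.06]
 offset [-0.0009  0.0004 -0.0004] n 0.001 twist 0.0031
```

View pics/w2.png

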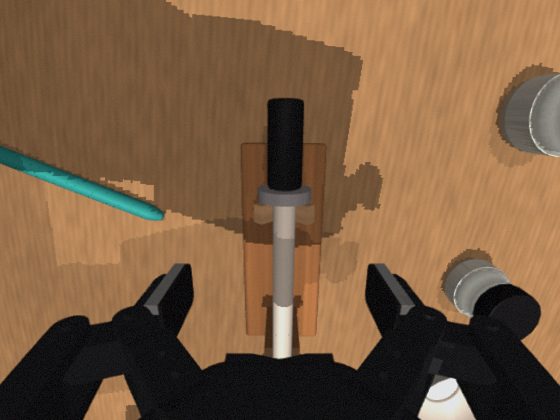

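The probe (column 284) is between the fingers (190 to 368), and the pot is clear of them. I'll close the gripper.

Request:
apply_moves:
  gripper: [1,1,1,1,1]
  offset:
    - [0,0,0]
    - [0,0,0]
    - [0,0,0]
    - [0,0,0]
    - [0,0,0]
  twist: [0,0,0,0,0]
  squeeze: 25

```text
clock: 2.7
position: [0.506, 0.086, 0.0481]
tool_rot: [2.103, 2.332, 0.002]
ft_force: [0.3, -0.4, 0.9]
finger_gap: 0.143
```

Request:
apply_moves:
  gripper: [1,1,1,1,1]
  offset:
    - [0,0,0]
    - [0,0,0]
    - [0,0,-0.02]
    - [0,0,-0.045]
    - [0,0,-0.06]
  twist: [0,0,0,0,0]

```text
clock: 3.2
position: [0.5059, 0.0859, 0.1084]
tool_rot: [2.104, 2.332, 0.001]
ft_force: [0.3, -0.0, 0.1]
finger_gap: 0.001
```

Run:
```python
from h import *
go([.5052,.0867,.046],5.9)
im,d=imaging.camera('scene'); crop(im,180,140,400,300,3.5,'pics/s1.png')
im,d=imaging.camera('wrist'); cv2.imwrite('pics/w3.png',im)
```

```text
t 3.2 pos [0.5059 0.0859 0.1084] yang 5.9 zt [ 0.001  0.    -1.   ] F [ 0.3  -0.02  0.13] gap 0.001 j [ 0.04  0.46  1.93  0.    0.75 -0.06]
 offset [ 0.0008 -0.0007  0.0624] n 0.062 twist -0.0
```

View pics/s1.png

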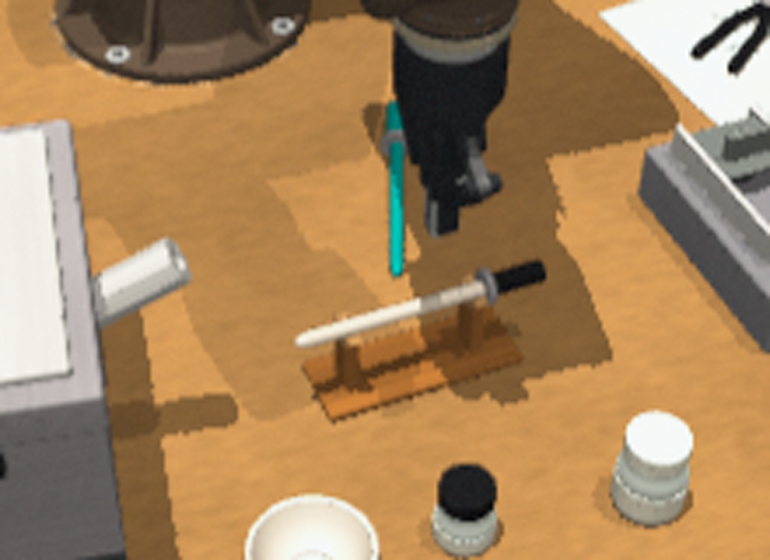

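View pics/w3.png

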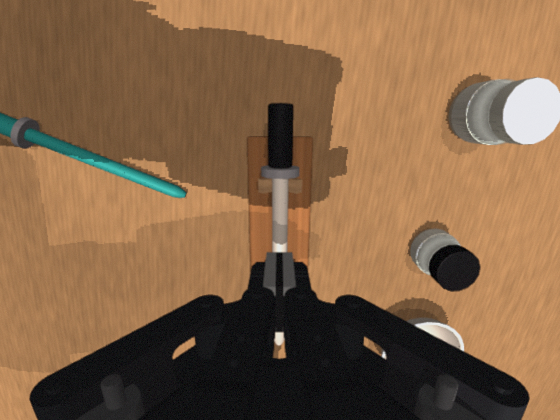

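The gripper shut on nothing: the gap is 0 and the probe is still on the rest. I'll go back down a little deeper, close for longer, and check the grip before lifting.

Request:
apply_moves:
  gripper: [0,0,0,0,0]
  offset:
    - [0,0,0]
    - [0,0,0]
    - [0,0,0]
    - [0,0,0]
    - [0,0,0]
  twist: [0,0,0,0,0]

```text
clock: 3.8
position: [0.5054, 0.0859, 0.1066]
tool_rot: [-2.104, -2.332, 0.001]
ft_force: [0.1, -0.5, -0.0]
finger_gap: 0.849
```

Request:
apply_moves:
  gripper: [0,0,0,0,0]
  offset:
    - [0,0,0.035]
    - [0,0,0.066]
    - [0,0,0.066]
    - [0,0,0.066]
    - [0,0,0.066]
  twist: [0,0,0,0,0]

```text
clock: 4.3
position: [0.5062, 0.086, 0.0422]
tool_rot: [2.103, 2.332, 0.002]
ft_force: [-0.2, 0.1, 0.3]
finger_gap: 1.0
```

Request:
apply_moves:
  gripper: [1,1,1,1,1]
  offset:
    - [0,0,0]
    - [0,0,0]
    - [0,0,0]
    - [0,0,0]
    - [0,0,0]
  twist: [0,0,0,0,0]
  squeeze: 40

```text
clock: 4.8
position: [0.5056, 0.086, 0.0411]
tool_rot: [2.104, 2.333, 0.0]
ft_force: [1.0, 0.2, 0.8]
finger_gap: 0.143
```

Request:
apply_moves:
  gripper: [1,1,1]
  offset:
    - [0,0,0]
    - [0,0,0]
    - [0,0,0]
  twist: [0,0,0]

```text
clock: 5.1
position: [0.5065, 0.086, 0.0418]
tool_rot: [2.103, 2.332, 0.003]
ft_force: [0.1, -1.0, 9.7]
finger_gap: -0.0
```

Run:
```python
from h import *
go([.5052,.0867,.046],5.9)
im,d=imaging.camera('scene'); crop(im,180,140,400,300,3.5,'pics/s2.png')
im,d=imaging.camera('wrist'); cv2.imwrite('pics/w4.png',im)
```

```text
t 5.1 pos [0.5065 0.086  0.0418] yang 5.9 zt [ 0.002  0.    -1.   ] F [ 0.14 -1.04  9.74] gap -0.0 j [ 0.04  0.57  1.98  0.    0.59 -0.06]
 offset [ 0.0008 -0.0012 -0.0042] n 0.004 twist -0.0
```

View pics/s2.png

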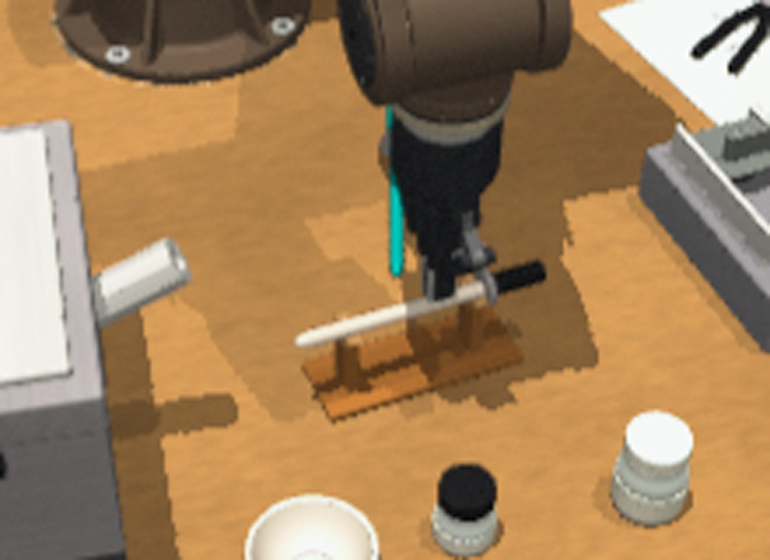

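View pics/w4.png

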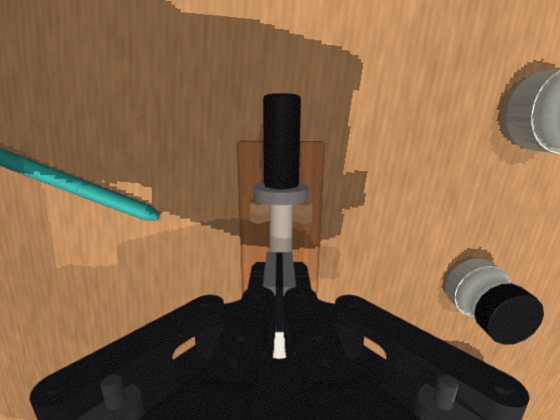

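Run:
```python
from h import *
o=sensors.get_obs()
im,d=imaging.camera('wrist'); W=cloud('wrist',d,o); Rt=R.from_rotvec(o['tool_rot']).as_matrix()
for uv in [(265,262),(270,280),(290,262),(292,280),(279,262),(279,290),(281,225),(279,345),(281,195),(282,140)]:
    p=W[uv[1],uv[0]]; print('w',uv,p.round(4),'tool',(Rt.T@(p-o['position'])).round(4))
ims,ds=imaging.camera('scene'); S=cloud('scene',ds); cv2.imwrite('pics/s3.png',ims)
for uv in [(305,224),(303,222),(308,224),(305,218),(303,215),(307,212),(285,232),(325,218)]: print('s',uv,S[uv[1],uv[0]].round(4))
print(proj('scene',[o['position'],o['position']+[0,0,.03]]))
it,dt=imaging.camera('top'); T=cloud('top',dt); crop(it,180,130,340,260,5,'pics/t3.png')
print(proj('top',[o['position']]))
```

```text
w (265, 262) [0.4975 0.0956 0.0865] tool [ 0.0105 -0.0078 -0.0447]
w (270, 280) [0.5003 0.0959 0.1033] tool [ 0.0105 -0.005  -0.0615]
w (290, 262) [0.5093 0.0969 0.0866] tool [ 0.0106  0.004  -0.0448]
w (292, 280) [0.5095 0.0968 0.1032] tool [ 0.0105  0.0042 -0.0614]
w (279, 262) [0.5041 0.0966 0.0872] tool [ 0.0109 -0.0012 -0.0454]
w (279, 290) [0.5042 0.0953 0.1096] tool [ 0.0096 -0.0012 -0.0677]
w (281, 225) [0.5038 0.1096 0.0716] tool [ 0.0238 -0.0002 -0.0298]
w (279, 345) [0.5106 0.0346 0.0706] tool [-0.0515 -0.0012 -0.0288]
w (281, 195) [0.5018 0.1271 0.0802] tool [ 0.0414 -0.0003 -0.0384]
w (282, 140) [0.4998 0.1515 0.0733] tool [ 0.0659  0.0001 -0.0315]
s (305, 224) [0.5213 0.0815 0.0888]
s (303, 222) [0.5112 0.0796 0.0867]
s (308, 224) [0.5164 0.0917 0.0809]
s (305, 218) [0.5325 0.0762 0.1228]
s (303, 215) [0.5197 0.0754 0.1213]
s (307, 212) [0.5183 0.0862 0.1274]
s (285, 232) [0.5153 0.0302 0.0685]
s (325, 218) [0.5033 0.1437 0.0752]
[[304.08363198 232.15885831]
 [304.52403071 224.26367649]]
[[250.35936131 193.77947749]]
```

View pics/t3.png

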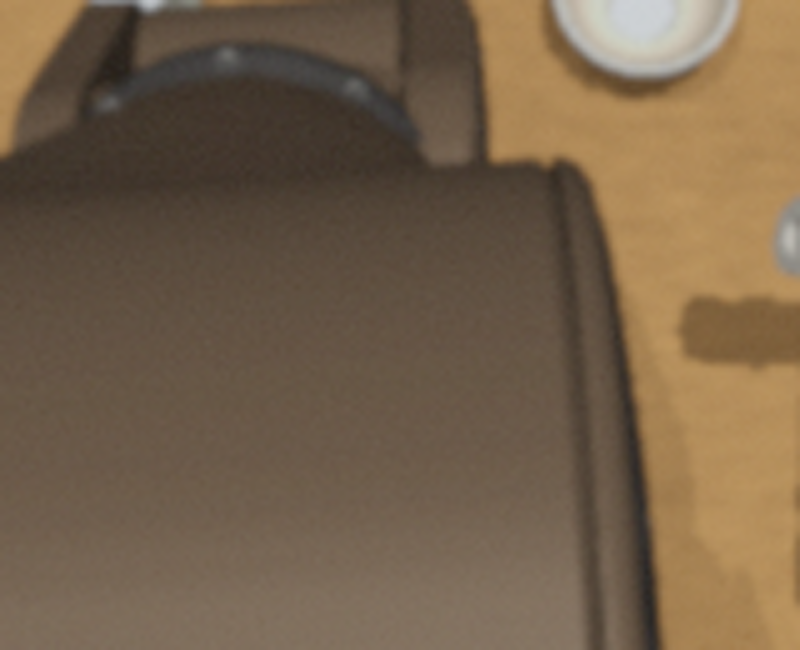

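The fingers ended on top of the stem, with the gap at 0 and +10 N upward. The depth pictures put the finger ends about 29 mm behind the reported TCP. I'll open and descend to TCP z≈0.018, which clears the base plate under either reading, and close there.

Request:
apply_moves:
  gripper: [1,1,0,0,0]
  offset:
    - [0,0,-0.03]
    - [0,0,-0.03]
    - [0,0,-0.03]
    - [0,0,-0.03]
    - [0,0,-0.03]
  twist: [0,0,0,0,0]

```text
clock: 5.85
position: [0.5052, 0.0859, 0.0703]
tool_rot: [-2.104, -2.332, 0.001]
ft_force: [-0.1, 0.0, -1.0]
finger_gap: 0.505
```

Run:
```python
from h import *
o=sensors.get_obs();go([.5052,.0867,.018],5.9)
im,d=imaging.camera('scene'); crop(im,250,140,370,260,5,'pics/s4.png')
S=cloud('scene',d)
p=proj('scene',[o['position'],o['position']+[0,0,.03]]);print(p, (p-[250,140])*5)
```

```text
t 5.85 pos [0.5052 0.0859 0.0703] yang 5.9 zt [-0.001  0.    -1.   ] F [-0.14  0.   -0.96] gap 0.505 j [ 0.04  0.52  1.96  0.    0.66 -0.06]
 offset [0.0008 0.0002 0.0523] n 0.052 twist -0.0
[[304.31749991 224.31736862]
 [304.76877185 216.15735937]] [[271.58749956 421.58684309]
 [273.84385925 380.78679684]]
```

View pics/s4.png

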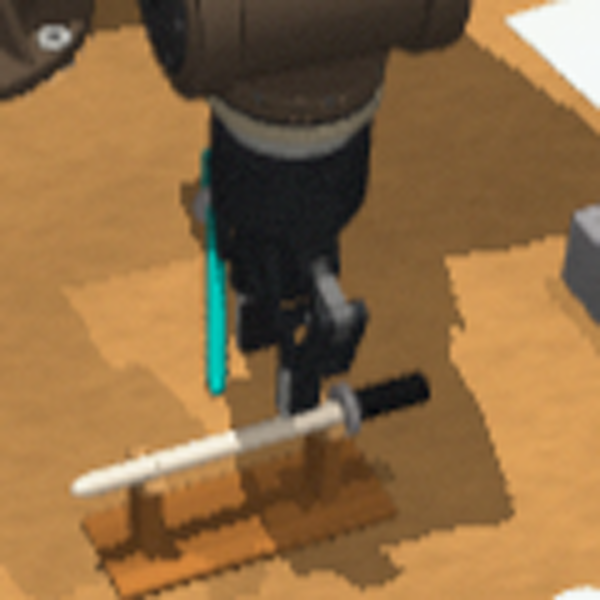

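Request:
apply_moves:
  gripper: [0,0,0,0,0]
  offset:
    - [0,0,0]
    - [0,0,0]
    - [0,0,0]
    - [0,0,0.027]
    - [0,0,0.053]
  twist: [0,0,0,0,0]
  squeeze: 25

```text
clock: 6.4
position: [0.506, 0.086, 0.0178]
tool_rot: [2.103, 2.332, 0.002]
ft_force: [0.2, 0.6, -0.1]
finger_gap: 1.0
```

Request:
apply_moves:
  gripper: [1,1,1,1,1]
  offset:
    - [0,0,0]
    - [0,0,0]
    - [0,0,0]
    - [0,0,0]
    - [0,0,0]
  twist: [0,0,0,0,0]

```text
clock: 6.9
position: [0.5064, 0.086, 0.0189]
tool_rot: [2.103, 2.332, 0.003]
ft_force: [21.0, 2.9, 7.6]
finger_gap: 0.144
```

Request:
apply_moves:
  gripper: [1,1]
  offset:
    - [0,0,0]
    - [0,0,0]
  twist: [0,0]

```text
clock: 7.1
position: [0.5072, 0.086, 0.0189]
tool_rot: [2.102, 2.331, 0.005]
ft_force: [5.1, 0.5, 5.0]
finger_gap: 0.126
```

Request:
apply_moves:
  gripper: [1,1,1,1,1]
  offset:
    - [0,0,0]
    - [0,0,-0.015]
    - [0,0,-0.03]
    - [0,0,-0.045]
    - [0,0,-0.06]
  twist: [0,0,0,0,0]

```text
clock: 7.6
position: [0.5051, 0.0859, 0.0786]
tool_rot: [-2.104, -2.332, 0.001]
ft_force: [0.4, -0.2, -1.1]
finger_gap: 0.129
```

Run:
```python
from h import *
o=sensors.get_obs();go([.5052,.0867,.018],5.9)
im,d=imaging.camera('scene'); crop(im,190,140,390,290,4,'pics/s5.png')
o=sensors.get_obs();im,d=imaging.camera('wrist'); cv2.imwrite('pics/w5.png',im); np.savez('w5.npz',im=im,d=d,pos=o['position'],rot=o['tool_rot'])
```

```text
t 7.6 pos [0.5051 0.0859 0.0786] yang 5.9 zt [-0.001  0.    -1.   ] F [ 0.35 -0.16 -1.15] gap 0.129 j [ 0.04  0.51  1.96  0.    0.68 -0.06]
 offset [0.0008 0.0003 0.0606] n 0.061 twist 0.0001
```

View pics/s5.png

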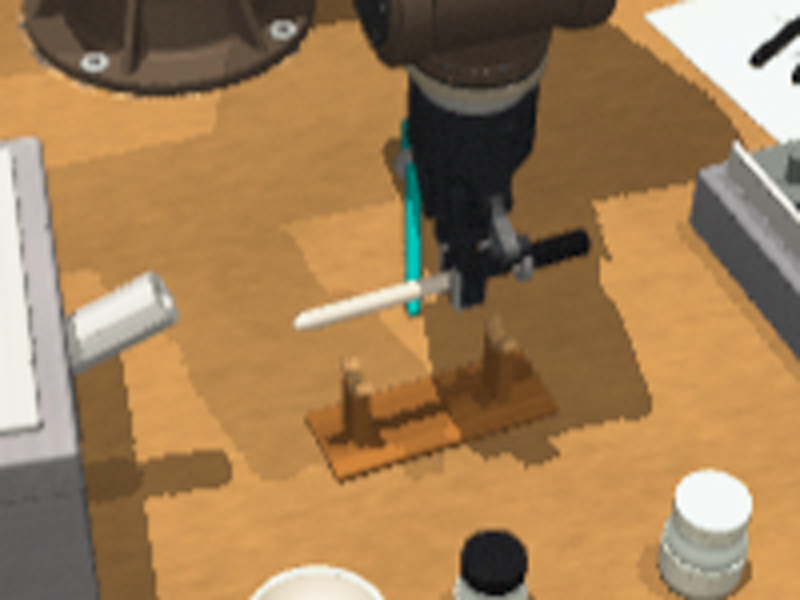

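View pics/w5.png

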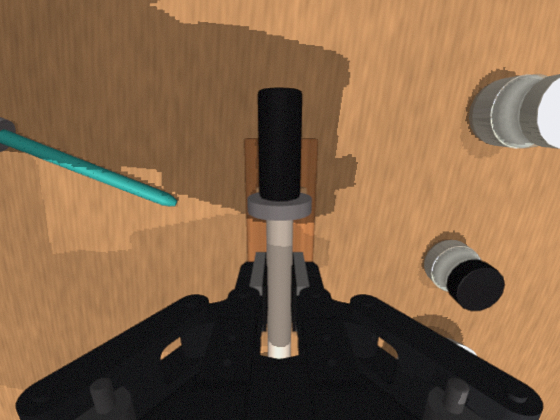

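The probe is gripped and lifted clear of the rest. The tool can only turn about its vertical axis, so I'll tilt the probe in the fingers by levering its stem up against the sleeve's underside, which slants 27°.

Run:
```python
from h import *
go([.5165,-.0277,.108-.0465],-5.0)
o=dict(position=np.load('w5.npz')['pos'],tool_rot=np.load('w5.npz')['rot']); a=np.load('w5.npz'); W=cloud('wrist',a['d'],o)
for v in (100,130,160,190,230,240): print(v,np.nanmedian(W[v,276:284],0).round(4))
```

```text
t 7.7 pos [0.506  0.086  0.0795] yang 5.91 zt [ 0.002  0.    -1.   ] F [ 0.72 -0.67 -1.5 ] gap 0.131 j [ 0.04  0.5   1.96  0.    0.68 -0.06]
 offset [-0.1142 -0.0013  0.018 ] n 0.116 twist 0.1904
100 [0.4964 0.1672 0.1363]
130 [0.4975 0.1564 0.1356]
160 [0.4987 0.145  0.1355]
190 [0.4999 0.1332 0.136 ]
230 [0.5018 0.1152 0.1332]
240 [0.5023 0.1102 0.1322]
```

Request:
apply_moves:
  gripper: [1,1,1,1,1]
  offset:
    - [-0.03,0,0.005]
    - [-0.06,-0.001,0.01]
    - [-0.09,-0.001,0.015]
    - [-0.114,-0.001,0.019]
    - [-0.114,-0.001,0.019]
  twist: [0.06,0.12,0.19,0.19,0.19]

```text
clock: 8.2
position: [0.5159, -0.0297, 0.0578]
tool_rot: [-2.318, -2.119, 0.002]
ft_force: [-1.0, 0.7, -0.7]
finger_gap: 0.127
```

Run:
```python
from h import *
go([.5165,-.0277,.108-.0465],-5.0)
im,d=imaging.camera('scene'); crop(im,180,150,330,280,5,'pics/s6.png')
it,dt=imaging.camera('top'); crop(it,240,130,400,250,5,'pics/t6.png')
o=sensors.get_obs();im,d=imaging.camera('wrist'); cv2.imwrite('pics/w6.png',im); np.savez('w6.npz',im=im,d=d,pos=o['position'],rot=o['tool_rot'])
```

```text
t 8.2 pos [ 0.5159 -0.0297  0.0578] yang -5.14 zt [-0.001  0.    -1.   ] F [-0.97  0.72 -0.69] gap 0.127 j [-0.19  0.55  1.96 -0.    0.64 -0.1 ]
 offset [ 0.0021  0.0004 -0.0037] n 0.004 twist -0.0024
```

View pics/s6.png

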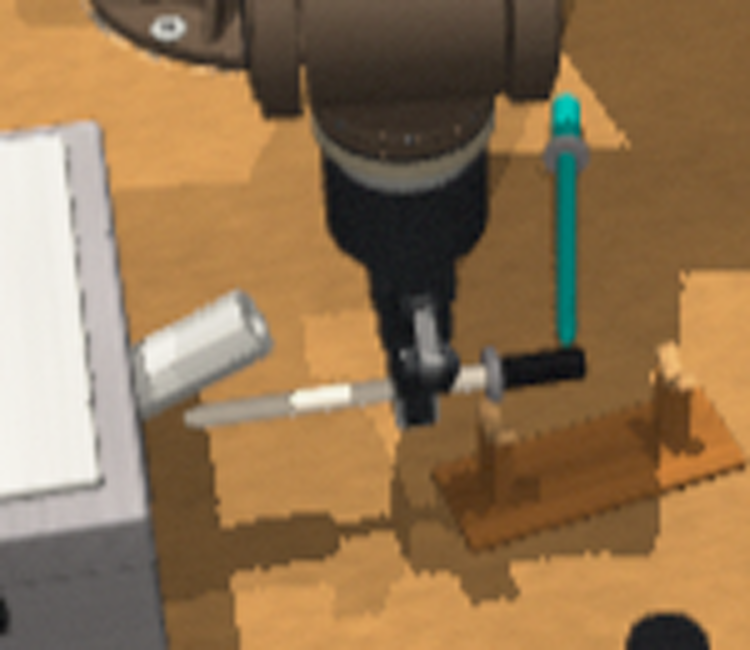

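View pics/t6.png

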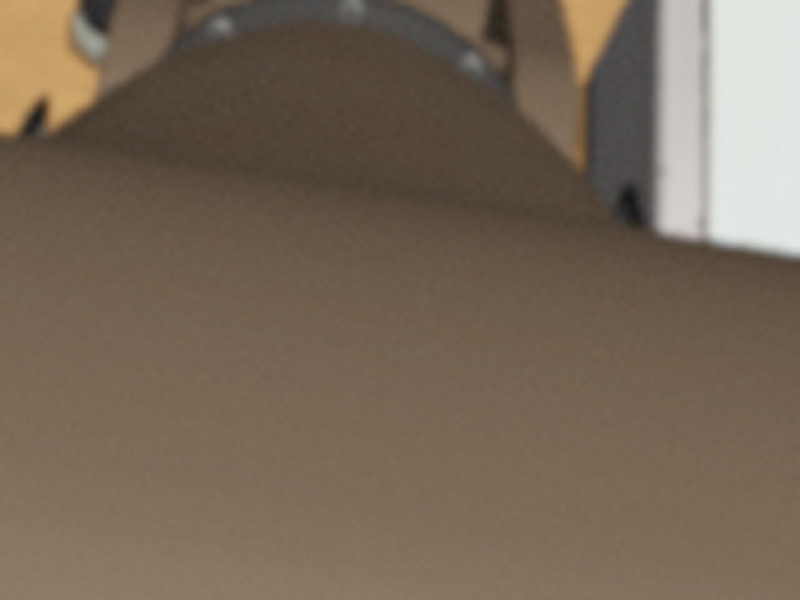

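View pics/w6.png

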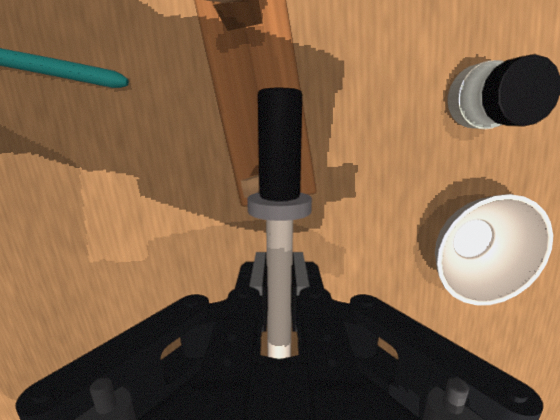

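The stem is under the sleeve: in the scene crop the tip is at (190,415), below the sleeve body at (205,345), and it is clear of the wall. I'll raise it in small steps.

Request:
apply_moves:
  gripper: [1,1,1,1,1]
  offset:
    - [0.001,0,-0.008]
    - [0.002,0,-0.016]
    - [0.002,0,-0.024]
    - [0.002,0,-0.032]
    - [0.002,0,-0.04]
  twist: [0,0,0,0,0]
  squeeze: 22

```text
clock: 8.85
position: [0.5164, -0.0253, 0.0998]
tool_rot: [2.316, 2.123, 0.0]
ft_force: [-0.1, 0.0, -3.4]
finger_gap: 0.125
```

Run:
```python
from h import *
go([.5165,-.0277,.130],-5.0)
im,d=imaging.camera('scene'); crop(im,180,150,330,280,5,'pics/s7.png')
o=sensors.get_obs();im,d=imaging.camera('wrist'); cv2.imwrite('pics/w7.png',im); np.savez('w7.npz',im=im,d=d,pos=o['position'],rot=o['tool_rot'])
```

```text
t 8.85 pos [ 0.5164 -0.0253  0.0998] yang -4.97 zt [ 0.  0. -1.] F [-0.06  0.04 -3.42] gap 0.125 j [-0.18  0.48  1.93  0.    0.73 -0.09]
 offset [-0.0023  0.0003 -0.0302] n 0.03 twist 0.0006
```

View pics/s7.png

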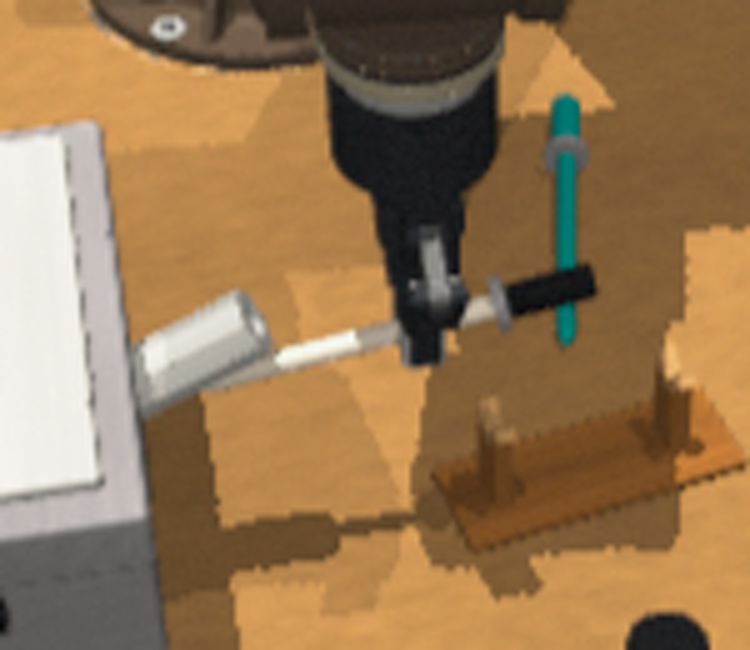

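It is working: the stem is tilting with only about 2.5 N. I'll continue to flush.

Request:
apply_moves:
  gripper: [1,1,1,1,1]
  offset:
    - [-0.001,0,-0.007]
    - [-0.002,0,-0.014]
    - [-0.002,0,-0.021]
    - [-0.002,0,-0.03]
    - [-0.002,0,-0.03]
  twist: [0,0,0,0,0]

```text
clock: 9.45
position: [0.5166, -0.0276, 0.1302]
tool_rot: [2.316, 2.122, 0.002]
ft_force: [-1.0, 0.9, -2.3]
finger_gap: 0.13
```

```bash
cat >> h.py <<'E'
yaw=np.radians(-95.0); hh=np.array([np.cos(yaw),np.sin(yaw),0]); C27,S27=np.cos(np.radians(27)),np.sin(np.radians(27))
sd=hh*C27+np.array([0,0,-S27]); sz=hh*S27+np.array([0,0,C27]); sy=np.cross(sz,sd); M=np.array([.510,-.103,.165])
def tos(P): P=np.atleast_2d(P)-M; return np.c_[P@sd,P@sy,P@sz]
E
python3 - <<'E'
from h import *
go([.5165,-.0277,.130],-5.0)
im,d=imaging.camera('scene'); crop(im,180,150,330,280,5,'pics/s8.png')
o=sensors.get_obs();im,d=imaging.camera('wrist'); cv2.imwrite('pics/w8.png',im); np.savez('w8.npz',im=im,d=d,pos=o['position'],rot=o['tool_rot'])
W=cloud('wrist',d,o)
for v in range(80,260,10): print(v,np.nanmedian(W[v,277:283],0).round(4))
E
```

```text
t 9.45 pos [ 0.5166 -0.0276  0.1302] yang -5.0 zt [ 0.001 -0.    -1.   ] F [-1.    0.93 -2.3 ] gap 0.13 j [-0.18  0.43  1.9   0.    0.81 -0.09]
 offset [-0.0001 -0.0001  0.0002] n 0.0 twist -0.0
80 [0.5255 0.0834 0.0086]
90 [0.5247 0.0747 0.0087]
100 [0.5222 0.052  0.2106]
110 [0.522  0.049  0.2167]
120 [0.5217 0.0464 0.2194]
130 [0.5215 0.0438 0.2188]
140 [0.5213 0.0411 0.2176]
150 [0.521  0.0382 0.2162]
160 [0.5208 0.0352 0.2145]
170 [0.5205 0.0321 0.2129]
180 [0.5202 0.0288 0.2117]
190 [0.5199 0.0253 0.2101]
200 [0.5196 0.0217 0.2085]
210 [0.5193 0.0179 0.2069]
220 [0.5189 0.0134 0.2042]
230 [0.5186 0.0092 0.2024]
240 [0.5183 0.0063 0.2048]
250 [0.518  0.0025 0.2048]
```

View pics/s8.png

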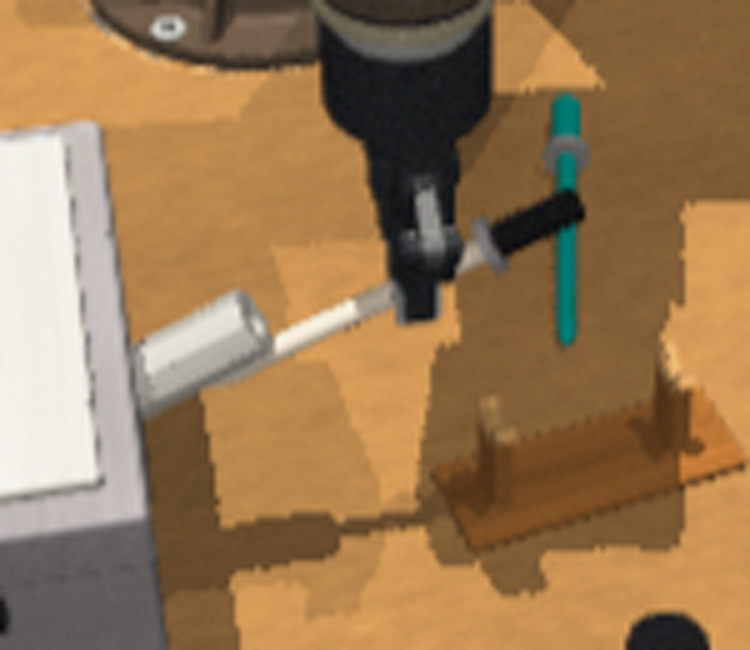

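View pics/w8.png

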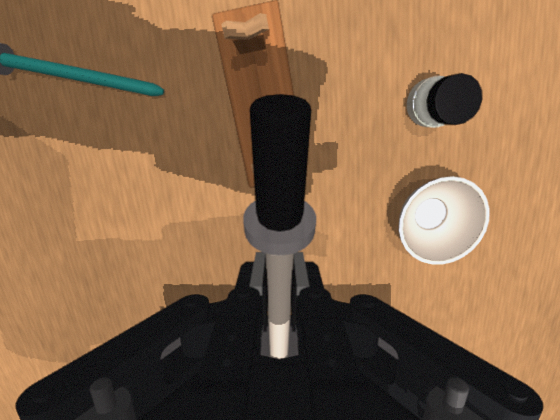

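Request:
apply_moves:
  gripper: [1,1,1]
  offset:
    - [0,0,-0.004]
    - [0,0,-0.005]
    - [0,0,-0.005]
  twist: [0,0,0]

```text
clock: 9.85
position: [0.5162, -0.0276, 0.134]
tool_rot: [-2.316, -2.123, 0.0]
ft_force: [-1.1, -0.4, -3.7]
finger_gap: 0.13
```

```bash
cat > ax.py <<'E'
from h import *
import sys
def axis(d,o,verbose=True):
    """fit handle+stem axis from wrist depth: per-row topmost ridge; offset by radius"""
    W=cloud('wrist',d,o); L=[]
    Rt=R.from_rotvec(o['tool_rot']).as_matrix()
    T=(W-np.array(o['position']))@Rt   # tool coords
    m=(abs(T[...,1])<.012)&(T[...,0]>.012)&(T[...,0]<.12)&(T[...,2]<-.02)
    P=T[m]; H=[]
    # handle side
    for x in np.arange(.02,.11,.004):
        q=P[abs(P[:,0]-x)<.002]
        if len(q)>4: H.append((x,np.median(q[:,1]),np.percentile(q[:,2],8),len(q),np.ptp(q[:,1])))
    return np.array(H)
if __name__=='__main__':
    o=sensors.get_obs(); im,d=imaging.camera('wrist'); n=sys.argv[1]
    cv2.imwrite(f'pics/{n}.png',im); np.savez(f'{n}.npz',im=im,d=d,pos=o['position'],rot=o['tool_rot'])
    print(axis(d,o).round(4))
    go(o['position'],-5)
E
python3 ax.py w9
```

```text
[[ 2.000e-02  6.900e-03 -1.298e-01  1.634e+03  2.400e-02]
 [ 2.800e-02 -1.100e-03 -7.660e-02  3.150e+02  2.270e-02]
 [ 3.200e-02 -8.000e-04 -7.750e-02  7.430e+02  2.400e-02]
 [ 3.600e-02  6.000e-04 -7.450e-02  8.340e+02  2.390e-02]
 [ 4.000e-02  2.000e-04 -7.650e-02  6.200e+02  2.400e-02]
 [ 4.400e-02 -1.200e-03 -7.880e-02  4.710e+02  2.150e-02]
 [ 4.800e-02 -1.200e-03 -8.080e-02  5.080e+02  1.790e-02]
 [ 5.200e-02 -1.200e-03 -8.290e-02  5.590e+02  1.800e-02]
 [ 5.600e-02 -1.200e-03 -8.510e-02  6.300e+02  1.800e-02]
 [ 6.000e-02 -9.000e-04 -8.700e-02  6.780e+02  1.790e-02]
 [ 6.400e-02 -9.000e-04 -8.910e-02  7.500e+02  1.760e-02]
 [ 6.800e-02 -9.000e-04 -9.130e-02  8.540e+02  1.790e-02]
 [ 7.200e-02 -9.000e-04 -9.280e-02  9.130e+02  1.770e-02]
 [ 7.600e-02 -9.000e-04 -9.140e-02  9.180e+02  1.770e-02]
 [ 8.000e-02 -9.000e-04 -8.410e-02  3.310e+02  1.470e-02]]
t 9.9 pos [ 0.5162 -0.0275  0.1339] yang -4.99 zt [-0.  0. -1.] F [-1.62  0.14 -3.44] gap 0.13 j [-0.18  0.43  1.9   0.    0.82 -0.09]
 offset [-0.      0.     -0.0001] n 0.0 twist 0.0002
```

The tilt now reads tan≈0.51 (27°). I'll back out parallel to the sleeve, then line up the axis in front of the mouth.

Request:
apply_moves:
  gripper: [1,1,1,1,1]
  offset:
    - [0.0135,0,-0.005]
    - [0.027,0,-0.0125]
    - [0.04,0,-0.019]
    - [0.0535,0,-0.026]
    - [0.0535,0,-0.043]
  twist: [0,0,0,0,0]
  squeeze: 30

```text
clock: 10.4
position: [0.5206, 0.028, 0.1772]
tool_rot: [-2.313, -2.124, 0.001]
ft_force: [0.3, -0.0, -1.2]
finger_gap: 0.128
```

Run:
```python
from h import *
go([.5207,.0080,.1755],-5.0)
```

```text
t 10.4 pos [0.5206 0.028  0.1772] yang -4.87 zt [-0.001  0.    -1.   ] F [ 0.31 -0.01 -1.23] gap 0.128 j [-0.07  0.38  1.84  0.    0.93  0.01]
 offset [-0.0199  0.0018  0.0017] n 0.02 twist 0.0022
```

Request:
apply_moves:
  gripper: [1,1,1]
  offset:
    - [-0.01,0.001,0.001]
    - [-0.02,0.002,0.0015]
    - [-0.02,0.002,0.0015]
  twist: [0,0,0]

```text
clock: 10.7
position: [0.521, 0.0044, 0.1749]
tool_rot: [-2.317, -2.121, 0.001]
ft_force: [0.2, 0.2, -0.8]
finger_gap: 0.128
```

```bash
python3 - <<'E'
from h import *
go([.5207,.0080,.1755],-5.0)
im,d=imaging.camera('scene'); crop(im,200,170,300,250,8,'pics/s10.png'); np.savez('s10.npz',im=im,d=d)
it,dt=imaging.camera('top'); cv2.imwrite('pics/t10.png',it);np.savez('t10.npz',im=it,d=dt)
E
python3 ax.py w10
```

```text
t 10.7 pos [0.521  0.0044 0.1749] yang -5.06 zt [-0.001 -0.    -1.   ] F [ 0.22  0.23 -0.78] gap 0.128 j [-0.12  0.38  1.84 -0.    0.92 -0.03]
 offset [ 0.0036 -0.0006 -0.0006] n 0.004 twist -0.0011
[[ 2.000e-02  6.700e-03 -1.296e-01  1.672e+03  2.400e-02]
 [ 2.800e-02 -1.300e-03 -7.570e-02  2.520e+02  2.190e-02]
 [ 3.200e-02 -8.000e-04 -7.700e-02  6.710e+02  2.370e-02]
 [ 3.600e-02  1.000e-04 -7.410e-02  8.800e+02  2.390e-02]
 [ 4.000e-02  3.000e-04 -7.540e-02  6.350e+02  2.400e-02]
 [ 4.400e-02 -1.200e-03 -7.780e-02  4.660e+02  2.180e-02]
 [ 4.800e-02 -1.200e-03 -7.970e-02  5.030e+02  1.790e-02]
 [ 5.200e-02 -1.500e-03 -8.170e-02  5.480e+02  1.810e-02]
 [ 5.600e-02 -1.200e-03 -8.360e-02  6.180e+02  1.790e-02]
 [ 6.000e-02 -1.200e-03 -8.540e-02  6.700e+02  1.760e-02]
 [ 6.400e-02 -1.200e-03 -8.740e-02  7.270e+02  1.770e-02]
 [ 6.800e-02 -1.200e-03 -8.940e-02  8.100e+02  1.800e-02]
 [ 7.200e-02 -1.200e-03 -9.110e-02  8.860e+02  1.780e-02]
 [ 7.600e-02 -1.200e-03 -9.070e-02  9.150e+02  1.770e-02]
 [ 8.000e-02 -1.200e-03 -8.410e-02  4.350e+02  1.590e-02]]
t 10.85 pos [0.521  0.0053 0.1749] yang -5.04 zt [-0.001  0.    -1.   ] F [ 0.63 -0.08 -0.57] gap 0.126 j [-0.12  0.38  1.84  0.    0.92 -0.03]
 offset [-0.0002 -0.      0.    ] n 0.0 twist -0.0007
```

View pics/s10.png

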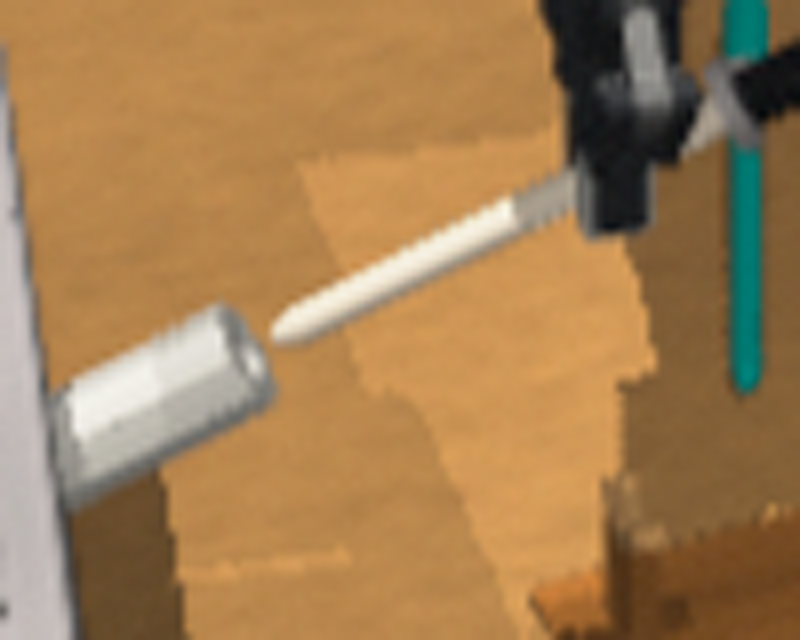

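View pics/t10.png

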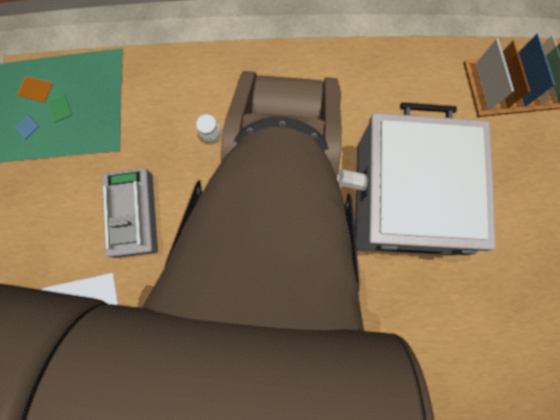

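View pics/w10.png

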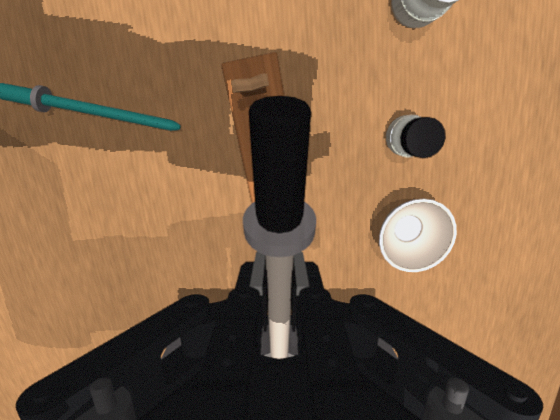

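The scene crop shows the tip at (275,330), just in front of the mouth at (248,355) and about 4 mm above the sleeve axis. The wrist-based figures agree: 4.4 mm high, 0.4 mm sideways. I'll correct that and start the insertion.

Request:
apply_moves:
  gripper: [1,1,1,1,1]
  offset:
    - [0.002,0,0.004]
    - [0.002,0,0.004]
    - [-0.004,0,0.007]
    - [-0.009,0,0.0095]
    - [-0.014,0,0.012]
  twist: [0,0,0,0,0]

```text
clock: 11.35
position: [0.5199, -0.0088, 0.1632]
tool_rot: [-2.316, -2.123, 0.0]
ft_force: [-0.2, 0.5, 0.3]
finger_gap: 0.129
```

Run:
```python
from h import *
go([.5207,.0080,.1755],-5.0)
im,d=imaging.camera('scene'); crop(im,200,170,300,250,8,'pics/s11.png')
```

```text
t 11.35 pos [ 0.5199 -0.0088  0.1632] yang -4.99 zt [-0.  0. -1.] F [-0.2   0.51  0.27] gap 0.129 j [-0.14  0.39  1.86  0.    0.89 -0.06]
 offset [ 0.0168 -0.0006 -0.0123] n 0.021 twist 0.0002
```

View pics/s11.png

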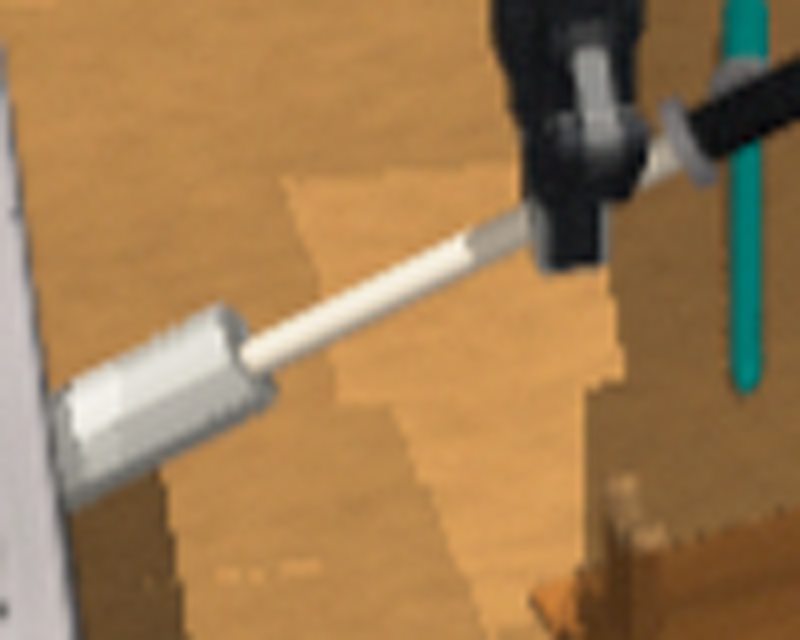

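Request:
apply_moves:
  gripper: [1,1,1,1,1]
  offset:
    - [-0.0036,0,0.0017]
    - [-0.0072,0,0.0034]
    - [-0.0108,0,0.005]
    - [-0.0144,0,0.0067]
    - [-0.018,0,0.0084]
  twist: [0,0,0,0,0]

```text
clock: 11.9
position: [0.5184, -0.0265, 0.155]
tool_rot: [2.316, 2.123, 0.0]
ft_force: [-0.8, -0.1, 0.9]
finger_gap: 0.126
```

Request:
apply_moves:
  gripper: [1,1,1,1,1]
  offset:
    - [-0.0036,0,0.0017]
    - [-0.0072,0,0.0034]
    - [-0.0108,0,0.005]
    - [-0.0144,0,0.0067]
    - [-0.018,0,0.0084]
  twist: [0,0,0,0,0]

```text
clock: 12.4
position: [0.5168, -0.0445, 0.1466]
tool_rot: [2.316, 2.123, 0.0]
ft_force: [-0.4, 0.2, 0.4]
finger_gap: 0.122
```

```bash
python3 - <<'E'
from h import *
go([.5207,.0080,.1755],-5.0)
im,d=imaging.camera('scene'); crop(im,200,170,300,250,8,'pics/s12.png')
E
python3 ax.py w12
```

```text
t 12.4 pos [ 0.5168 -0.0445  0.1466] yang -4.98 zt [ 0.  0. -1.] F [-0.39  0.25  0.38] gap 0.122 j [-0.21  0.41  1.88  0.    0.85 -0.13]
 offset [ 0.0526 -0.0007 -0.0289] n 0.06 twist 0.0003
[[ 2.000e-02  6.600e-03 -1.297e-01  1.672e+03  2.400e-02]
 [ 2.800e-02 -1.100e-03 -7.550e-02  2.340e+02  2.200e-02]
 [ 3.200e-02 -8.000e-04 -7.670e-02  6.380e+02  2.380e-02]
 [ 3.600e-02 -1.000e-04 -7.400e-02  8.940e+02  2.400e-02]
 [ 4.000e-02  6.000e-04 -7.490e-02  6.420e+02  2.400e-02]
 [ 4.400e-02 -1.200e-03 -7.710e-02  4.770e+02  2.200e-02]
 [ 4.800e-02 -1.300e-03 -7.900e-02  5.020e+02  1.790e-02]
 [ 5.200e-02 -1.200e-03 -8.100e-02  5.450e+02  1.810e-02]
 [ 5.600e-02 -1.200e-03 -8.290e-02  6.020e+02  1.800e-02]
 [ 6.000e-02 -1.200e-03 -8.490e-02  6.620e+02  1.760e-02]
 [ 6.400e-02 -9.000e-04 -8.680e-02  7.270e+02  1.770e-02]
 [ 6.800e-02 -9.000e-04 -8.860e-02  7.940e+02  1.780e-02]
 [ 7.200e-02 -9.000e-04 -9.030e-02  8.750e+02  1.790e-02]
 [ 7.600e-02 -9.000e-04 -9.030e-02  9.090e+02  1.780e-02]
 [ 8.000e-02 -9.000e-04 -8.410e-02  4.750e+02  1.620e-02]]
t 12.5 pos [ 0.5167 -0.0446  0.1464] yang -5.0 zt [-0. -0. -1.] F [-0.04 -0.82  0.05] gap 0.132 j [-0.21  0.41  1.88 -0.    0.85 -0.13]
 offset [-0.0002  0.      0.0001] n 0.0 twist 0.0
```

View pics/s12.png

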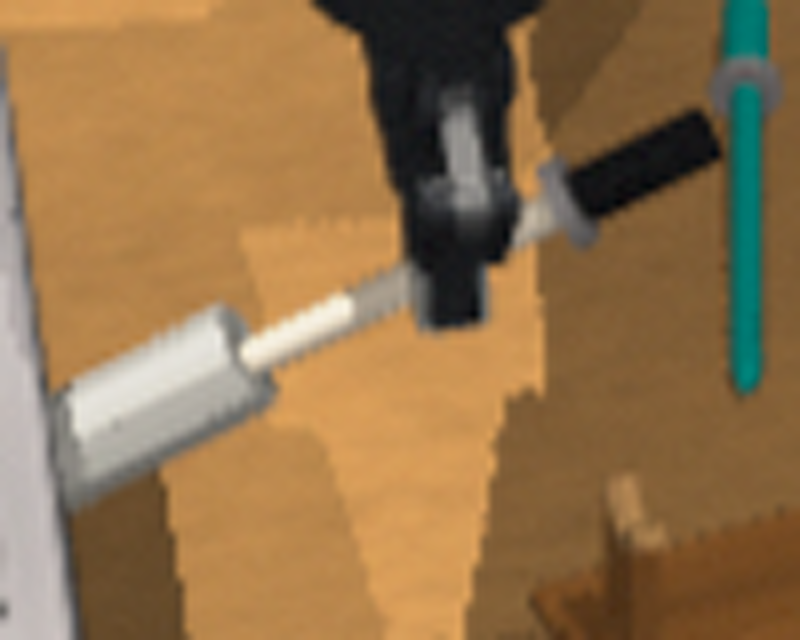

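Request:
apply_moves:
  gripper: [1,1,1,1,1]
  offset:
    - [-0.0037,0,0.0015]
    - [-0.0074,0,0.003]
    - [-0.0111,0,0.0045]
    - [-0.0148,0,0.006]
    - [-0.0185,0,0.0075]
  twist: [0,0,0,0,0]

```text
clock: 13.0
position: [0.5152, -0.0629, 0.139]
tool_rot: [-2.316, -2.123, -0.0]
ft_force: [-0.2, -0.0, -0.9]
finger_gap: 0.129
```

```bash
python3 ax.py w13
```

```text
[[ 2.000e-02  6.700e-03 -1.297e-01  1.657e+03  2.400e-02]
 [ 2.800e-02 -1.100e-03 -7.580e-02  2.560e+02  2.200e-02]
 [ 3.200e-02 -8.000e-04 -7.690e-02  6.760e+02  2.380e-02]
 [ 3.600e-02  3.000e-04 -7.400e-02  8.700e+02  2.390e-02]
 [ 4.000e-02  2.000e-04 -7.540e-02  6.170e+02  2.390e-02]
 [ 4.400e-02 -1.200e-03 -7.760e-02  4.880e+02  2.230e-02]
 [ 4.800e-02 -1.200e-03 -7.970e-02  5.110e+02  1.790e-02]
 [ 5.200e-02 -1.200e-03 -8.160e-02  5.520e+02  1.800e-02]
 [ 5.600e-02 -1.200e-03 -8.350e-02  6.060e+02  1.790e-02]
 [ 6.000e-02 -1.200e-03 -8.550e-02  6.640e+02  1.770e-02]
 [ 6.400e-02 -9.000e-04 -8.730e-02  7.360e+02  1.770e-02]
 [ 6.800e-02 -1.200e-03 -8.950e-02  8.110e+02  1.780e-02]
 [ 7.200e-02 -1.100e-03 -9.120e-02  8.880e+02  1.790e-02]
 [ 7.600e-02 -1.200e-03 -9.060e-02  9.230e+02  1.770e-02]
 [ 8.000e-02 -1.200e-03 -8.410e-02  4.320e+02  1.570e-02]]
t 13.05 pos [ 0.5151 -0.0633  0.1388] yang -5.0 zt [-0.  0. -1.] F [ 0.01 -0.59 -1.75] gap 0.127 j [-0.25  0.42  1.89  0.    0.83 -0.16]
 offset [ 0.0004  0.     -0.0002] n 0.0 twist 0.0
```

The tip is about 67 mm deep. I'll release it there.

Request:
apply_moves:
  gripper: [0,0,0,0,0]
  offset:
    - [0,0,0]
    - [0,0,0]
    - [0,0,0]
    - [0,0,0]
    - [0,0,0]
  twist: [0,0,0,0,0]

```text
clock: 13.55
position: [0.5153, -0.0625, 0.1393]
tool_rot: [2.316, 2.123, 0.0]
ft_force: [-0.3, -0.9, -0.7]
finger_gap: 0.959
```

Request:
apply_moves:
  gripper: [0,0,0]
  offset:
    - [0,0,0]
    - [0,0,0]
    - [0,0,0]
  twist: [0,0,0]

```text
clock: 13.85
position: [0.5152, -0.0626, 0.1392]
tool_rot: [-2.316, -2.123, -0.0]
ft_force: [-0.2, 0.7, -0.3]
finger_gap: 1.0
```

```bash
python3 ax.py w14
python3 - <<'E'
from h import *
im,d=imaging.camera('scene'); crop(im,200,150,320,250,6,'pics/s14.png')
E
```

```text
[[ 2.000e-02  7.600e-03 -1.299e-01  1.012e+03  2.400e-02]
 [ 2.400e-02 -2.200e-03 -5.820e-02  5.600e+01  1.030e-02]
 [ 2.800e-02 -1.500e-03 -6.960e-02  1.230e+02  1.850e-02]
 [ 3.200e-02 -8.000e-04 -7.100e-02  4.870e+02  2.370e-02]
 [ 3.600e-02 -8.000e-04 -6.990e-02  8.640e+02  2.390e-02]
 [ 4.000e-02  7.000e-04 -6.840e-02  6.090e+02  2.400e-02]
 [ 4.400e-02 -1.500e-03 -7.050e-02  4.360e+02  2.180e-02]
 [ 4.800e-02 -1.800e-03 -7.200e-02  4.530e+02  1.780e-02]
 [ 5.200e-02 -1.500e-03 -7.370e-02  4.920e+02  1.770e-02]
 [ 5.600e-02 -1.500e-03 -7.550e-02  5.440e+02  1.770e-02]
 [ 6.000e-02 -1.500e-03 -7.710e-02  5.720e+02  1.710e-02]
 [ 6.400e-02 -1.500e-03 -7.890e-02  6.210e+02  1.770e-02]
 [ 6.800e-02 -1.500e-03 -8.050e-02  6.750e+02  1.750e-02]
 [ 7.200e-02 -1.500e-03 -8.210e-02  7.410e+02  1.760e-02]
 [ 7.600e-02 -1.500e-03 -8.310e-02  7.780e+02  1.760e-02]
 [ 8.000e-02 -1.500e-03 -7.950e-02  5.540e+02  1.740e-02]
 [ 8.400e-02 -1.200e-03 -7.000e-02  2.700e+01  7.400e-03]]
t 13.9 pos [ 0.5152 -0.0626  0.1392] yang -4.99 zt [ 0.  0. -1.] F [-0.39 -0.41  0.18] gap 1.001 j [-0.25  0.42  1.89  0.    0.83 -0.16]
 offset [ 0. -0. -0.] n 0.0 twist 0.0002
```

View pics/s14.png

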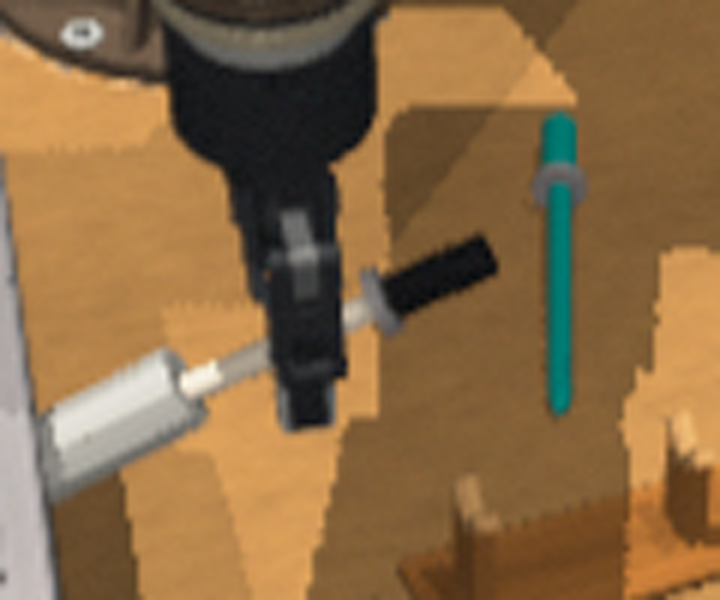

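View pics/w14.png

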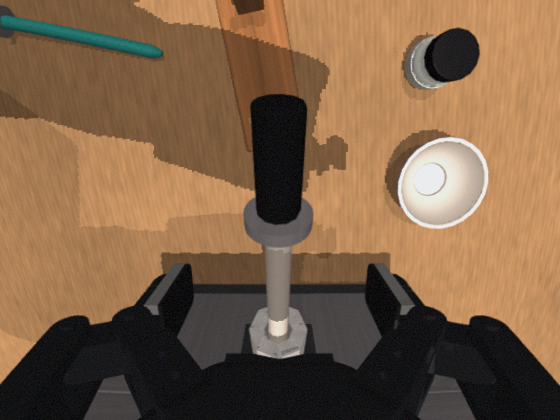

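The probe stays in the sleeve. In the scene crop the stem enters the mouth at (190,385), the fingers are open, and it sagged to about 22.5°, 0.08 rad off and within the 0.12 limit. I'll move back along it to the handle and grip.

Request:
apply_moves:
  gripper: [0,0,0,0,0]
  offset:
    - [0.017,-0.001,-0.006]
    - [0.034,-0.001,-0.012]
    - [0.05,-0.001,-0.018]
    - [0.0665,-0.001,-0.0236]
    - [0.0665,-0.001,-0.0236]
  twist: [0,0,0,0,0]

```text
clock: 14.45
position: [0.5203, 0.005, 0.1634]
tool_rot: [2.314, 2.124, 0.001]
ft_force: [-0.2, 0.4, -0.1]
finger_gap: 1.002
```

Run:
```python
from h import *
go([.5207,.0080,.1755],-5.0)
o=sensors.get_obs();im,d=imaging.camera('wrist'); cv2.imwrite('pics/w15.png',im)
im,d=imaging.camera('scene'); crop(im,200,140,320,240,6,'pics/s15.png')
```

```text
t 14.45 pos [0.5203 0.005  0.1634] yang -4.89 zt [ 0.001  0.    -1.   ] F [-0.16  0.38 -0.11] gap 1.002 j [-0.12  0.39  1.86  0.    0.89 -0.03]
 offset [ 0.003   0.0002 -0.0121] n 0.012 twist 0.0019
```

View pics/w15.png

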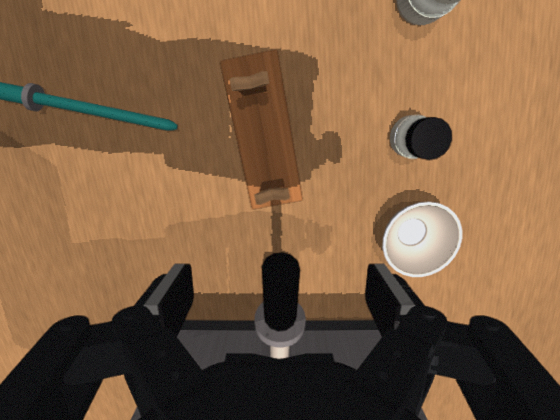

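View pics/s15.png

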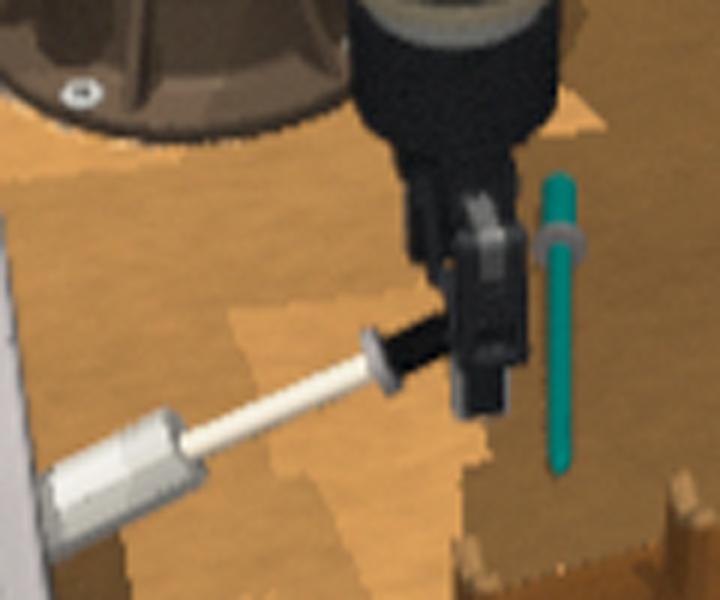

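Request:
apply_moves:
  gripper: [0,1,1,1,1]
  offset:
    - [-0.005,0,0.002]
    - [-0.005,0,0.002]
    - [-0.005,0,0.002]
    - [-0.005,0,0.002]
    - [-0.005,0,0.002]
  twist: [0,0,0,0,0]
  squeeze: 40

```text
clock: 15.05
position: [0.5196, -0.0014, 0.1607]
tool_rot: [-2.316, -2.122, -0.0]
ft_force: [-0.7, -0.2, 0.3]
finger_gap: 0.329
```

Request:
apply_moves:
  gripper: [1,1,1,1]
  offset:
    - [0,0,0]
    - [0,0,0]
    - [0,0,0]
    - [0,0,0]
  twist: [0,0,0,0]

```text
clock: 15.45
position: [0.5196, -0.0013, 0.1608]
tool_rot: [2.316, 2.123, 0.0]
ft_force: [0.6, -0.9, -0.1]
finger_gap: 0.203
```

```bash
python3 ax.py w16
python3 - <<'E'
from h import *
im,d=imaging.camera('scene'); crop(im,200,140,320,240,6,'pics/s16.png')
E
```

```text
[[ 2.000e-02  4.600e-03 -1.297e-01  1.888e+03  2.400e-02]]
t 15.5 pos [ 0.5196 -0.0013  0.1608] yang -4.98 zt [ 0.  0. -1.] F [ 0.44 -0.95  1.05] gap 0.199 j [-0.13  0.39  1.86  0.    0.88 -0.04]
 offset [-0.  0. -0.] n 0.0 twist 0.0004
```

View pics/s16.png

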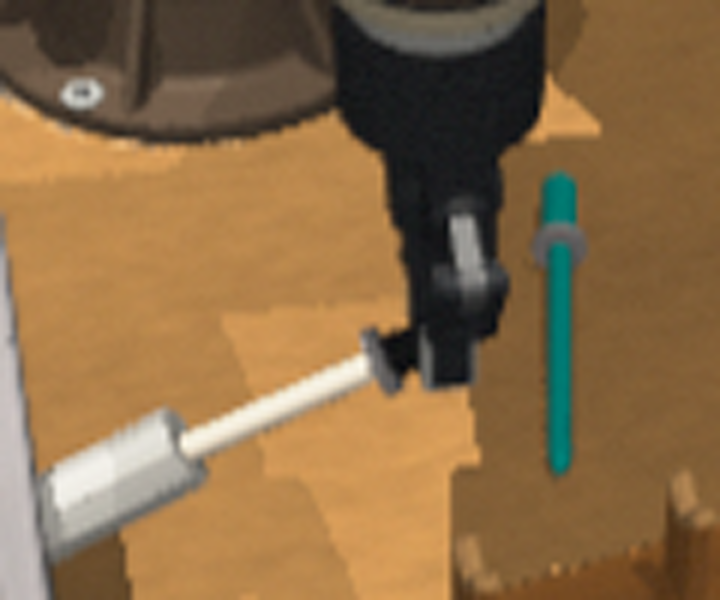

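View pics/w16.png

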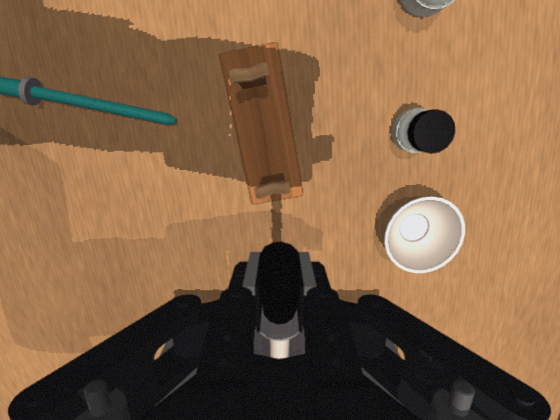

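Request:
apply_moves:
  gripper: [1,1,1,1,1]
  offset:
    - [-0.006,0,0.001]
    - [-0.012,0,0.002]
    - [-0.018,0,0.003]
    - [-0.024,0,0.0045]
    - [-0.03,0,0.006]
  twist: [0,0,0,0,0]
  squeeze: 35

```text
clock: 16.05
position: [0.5168, -0.0317, 0.1546]
tool_rot: [-2.316, -2.122, -0.0]
ft_force: [0.2, 2.0, -1.1]
finger_gap: 0.195
```

Run:
```python
from h import *
go([.5207,.0080,.1755],-5.0)
im,d=imaging.camera('scene'); crop(im,200,140,320,240,6,'pics/s17.png')
```

```text
t 16.05 pos [ 0.5168 -0.0317  0.1546] yang -5.01 zt [-0.  0. -1.] F [ 0.22  2.03 -1.08] gap 0.195 j [-0.19  0.4   1.88  0.    0.87 -0.1 ]
 offset [ 0.0399  0.0004 -0.0209] n 0.045 twist -0.0001
```

View pics/s17.png

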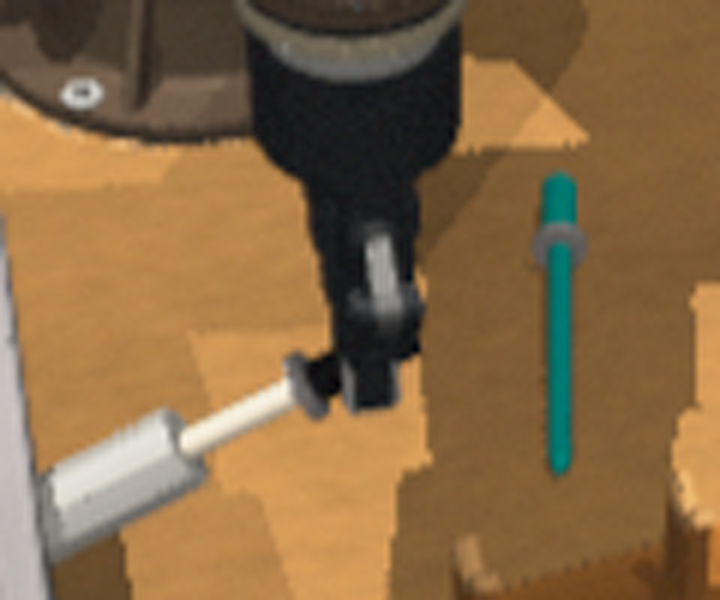

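Going in with about 2 N. I'll continue along the sleeve axis.

Request:
apply_moves:
  gripper: [1,1,1,1,1]
  offset:
    - [-0.006,0,0.003]
    - [-0.012,0,0.006]
    - [-0.018,0,0.009]
    - [-0.024,0,0.012]
    - [-0.03,0,0.015]
  twist: [0,0,0,0,0]

```text
clock: 16.6
position: [0.5142, -0.0615, 0.1394]
tool_rot: [-2.316, -2.122, 0.0]
ft_force: [-0.0, 2.9, -2.9]
finger_gap: 0.198
```

Request:
apply_moves:
  gripper: [1,1,1]
  offset:
    - [-0.0035,0,0.002]
    - [-0.007,0,0.0037]
    - [-0.0105,0,0.0055]
  twist: [0,0,0]

```text
clock: 16.9
position: [0.5134, -0.0717, 0.1342]
tool_rot: [-2.316, -2.123, -0.0]
ft_force: [-0.7, 2.7, -2.9]
finger_gap: 0.194
```

Run:
```python
from h import *
go([.5207,.0080,.1755],-5.0)
im,d=imaging.camera('scene'); crop(im,200,140,320,240,6,'pics/s18.png')
```

```text
t 16.9 pos [ 0.5134 -0.0717  0.1342] yang -4.99 zt [-0.  0. -1.] F [-0.7   2.67 -2.91] gap 0.194 j [-0.27  0.43  1.9   0.    0.82 -0.18]
 offset [ 0.0801  0.0003 -0.0413] n 0.09 twist 0.0003
```

View pics/s18.png

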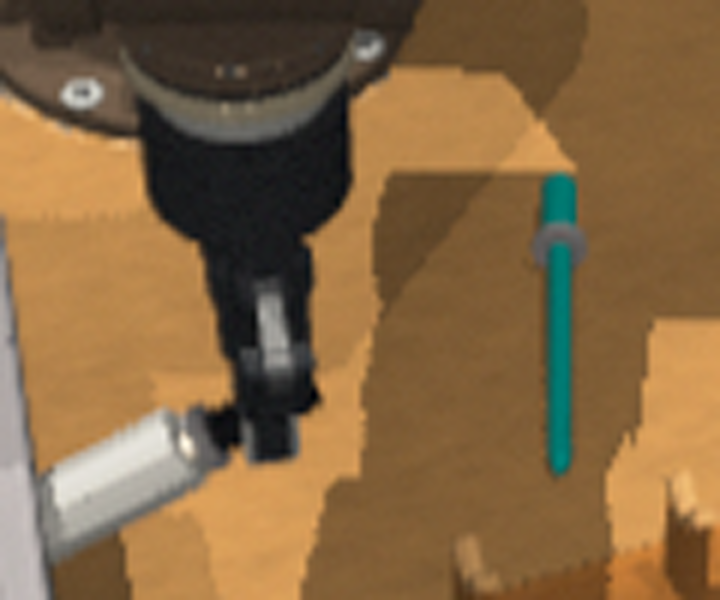

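Only a few mm are left, with the collar at about (205,435) and the mouth at (185,435). I'll push to contact while watching the force.

Request:
apply_moves:
  gripper: [1,1,1]
  offset:
    - [-0.0018,0,0.0009]
    - [-0.0036,0,0.0018]
    - [-0.0054,0,0.0027]
  twist: [0,0,0]

```text
clock: 17.25
position: [0.513, -0.0769, 0.1316]
tool_rot: [-2.316, -2.123, -0.0]
ft_force: [0.1, 9.9, 3.3]
finger_gap: 0.194
```

Request:
apply_moves:
  gripper: [1,1,1]
  offset:
    - [-0.0009,0,0.0005]
    - [-0.0018,0,0.0009]
    - [-0.0027,0,0.0014]
  twist: [0,0,0]

```text
clock: 17.55
position: [0.5131, -0.077, 0.1314]
tool_rot: [-2.316, -2.121, -0.006]
ft_force: [-1.1, 30.2, 20.6]
finger_gap: 0.197
```

Run:
```python
from h import *
go([.5207,.0080,.1755],-5.0)
im,d=imaging.camera('scene'); crop(im,200,170,270,230,10,'pics/s19.png')
```

```text
t 17.55 pos [ 0.5131 -0.077   0.1314] yang -5.03 zt [ 0.002  0.004 -1.   ] F [-1.06 30.24 20.62] gap 0.197 j [-0.28  0.43  1.9   0.01  0.81 -0.19]
 offset [ 0.0855  0.0002 -0.0437] n 0.096 twist -0.0006
```

View pics/s19.png

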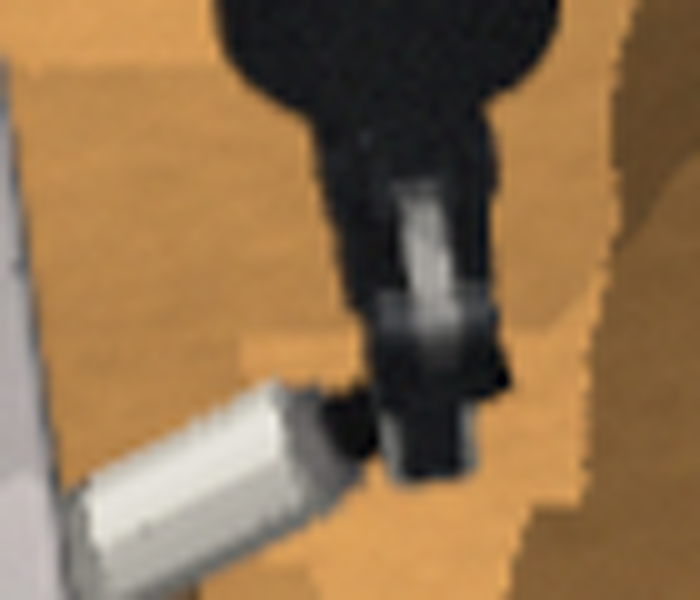

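The collar is seated: there was a sharp axial reaction of about 36 N and no gap shows in the crop. I'll relieve the push and release.

Request:
apply_moves:
  gripper: [1,1,0,0,0]
  offset:
    - [0.0022,0,-0.0011]
    - [0.0022,0,-0.0011]
    - [0.0022,0,-0.0011]
    - [0.0022,0,-0.0011]
    - [0.0022,0,-0.0011]
  twist: [0,0,0,0,0]

```text
clock: 18.1
position: [0.513, -0.0778, 0.1313]
tool_rot: [2.316, 2.122, -0.0]
ft_force: [-0.1, -0.4, -0.1]
finger_gap: 0.701
```

Request:
apply_moves:
  gripper: [0,0,0,0,0]
  offset:
    - [0,0,0]
    - [0,0,0]
    - [0,0,0]
    - [0.01,0,-0.02]
    - [0.03,0,-0.06]
  twist: [0,0,0,0,0]

```text
clock: 18.6
position: [0.5144, -0.0477, 0.1899]
tool_rot: [-2.315, -2.118, 0.005]
ft_force: [-0.4, -0.6, 0.4]
finger_gap: 1.002
```

Request:
apply_moves:
  gripper: [0,0,0,0]
  offset:
    - [0.03,0,-0.02]
    - [0.06,0,-0.03]
    - [0.08,0,-0.03]
    - [0.08,0,-0.03]
  twist: [0,0,0,0]

```text
clock: 19.0
position: [0.5225, 0.0341, 0.2217]
tool_rot: [2.313, 2.125, 0.001]
ft_force: [-0.4, -0.4, 1.0]
finger_gap: 1.0
```

Run:
```python
from h import *
go([.5207,.0080,.1755],-5.0)
im,d=imaging.camera('scene'); crop(im,200,170,270,230,10,'pics/s20.png')
o=sensors.get_obs();im,d=imaging.camera('wrist'); crop(im,200,250,360,370,5,'pics/w20.png'); np.savez('w20.npz',im=im,d=d,pos=o['position'],rot=o['tool_rot'])
```

```text
t 19.0 pos [0.5225 0.0341 0.2217] yang -4.85 zt [ 0.001  0.    -1.   ] F [-0.36 -0.41  1.  ] gap 1.0 j [-0.06  0.33  1.78  0.    1.03  0.02]
 offset [-0.0261  0.0003  0.0462] n 0.053 twist 0.0027
```

View pics/s20.png

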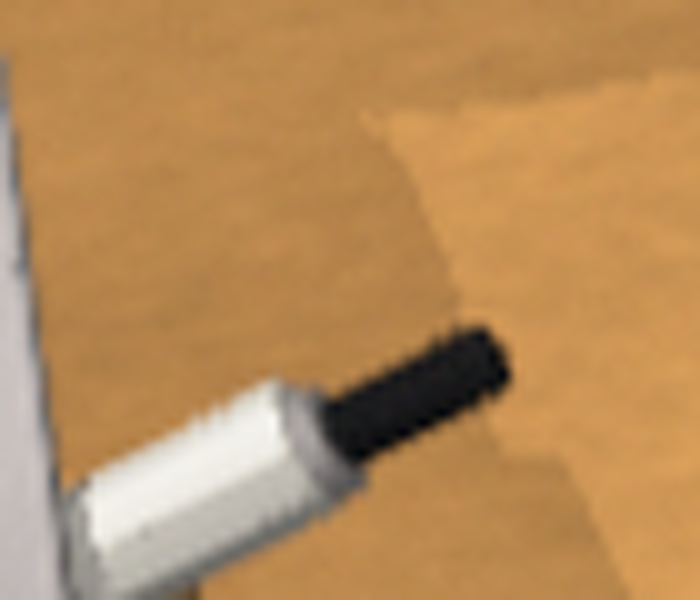

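View pics/w20.png

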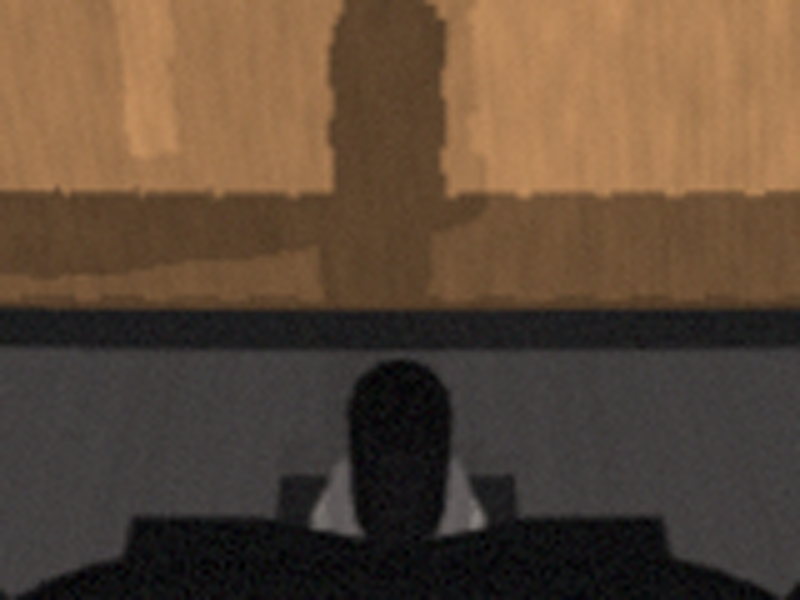

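The probe is home, released and steady. Now the controller: I'll hover so that the wrist camera sees it.

```bash
python3 -c "
from h import *
go([.45,.31,.20],6.1)"
```

```text
t 19.1 pos [0.5224 0.0322 0.2212] yang -4.93 zt [-0. -0. -1.] F [-0.   -0.57 -0.27] gap 1.002 j [-0.06  0.33  1.78 -0.    1.03  0.02]
 offset [ 0.2705 -0.096   0.0212] n 0.288 twist -0.1925
```

Request:
apply_moves:
  gripper: [1,1,1,1,1]
  offset:
    - [0.045,-0.016,0.0]
    - [0.09,-0.032,0.0]
    - [0.135,-0.048,0.005]
    - [0.18,-0.064,0.01]
    - [0.225,-0.08,0.015]
  twist: [-0.03,-0.07,-0.11,-0.15,-0.19]

```text
clock: 19.6
position: [0.4621, 0.264, 0.2059]
tool_rot: [2.104, 2.333, -0.0]
ft_force: [0.0, -0.7, -0.3]
finger_gap: 0.146
```

```bash
python3 -c "
from h import *
go([.45,.31,.20],6.1)"
```

```text
t 19.6 pos [0.4621 0.264  0.2059] yang 5.91 zt [-0. -0. -1.] F [ 0.04 -0.75 -0.28] gap 0.146 j [ 0.39  0.36  1.78 -0.    1.    0.29]
 offset [ 0.047  -0.0072  0.0059] n 0.048 twist -0.0033
```

Request:
apply_moves:
  gripper: [1,1,1]
  offset:
    - [0.03,-0.004,0.006]
    - [0.045,-0.007,0.006]
    - [0.045,-0.007,0.006]
  twist: [0,0,0]

```text
clock: 19.9
position: [0.4506, 0.3078, 0.2]
tool_rot: [-2.103, -2.334, 0.001]
ft_force: [-0.7, -0.2, -0.6]
finger_gap: -0.004
```

Run:
```python
from h import *
go([.45,.31,.2],6.1)
o=sensors.get_obs();im,d=imaging.camera('wrist'); cv2.imwrite('pics/w21.png',im); np.savez('w21.npz',im=im,d=d,pos=o['position'],rot=o['tool_rot'])
W=cloud('wrist',d,o); P=W.reshape(-1,3); P=P[~np.isnan(P).any(1)]
def box(x0,x1,y0,y1,z0,z1):
    m=(P[:,0]>x0)&(P[:,0]<x1)&(P[:,1]>y0)&(P[:,1]<y1)&(P[:,2]>z0)&(P[:,2]<z1); return P[m]
f=box(.38,.56,.33,.42,.1,.12); print('fin',len(f),f.mean(0),cv2.minAreaRect(f[:,:2].astype(np.float32)))
c=box(.33,.6,.28,.48,.05,.06); print('ctl',len(c),cv2.minAreaRect(c[:,:2].astype(np.float32)),np.median(c[:,2]))
c=box(.33,.6,.28,.48,.077,.083); print('plate',len(c),cv2.minAreaRect(c[:,:2].astype(np.float32)),np.median(c[:,2]))
```

```text
t 19.9 pos [0.4506 0.3078 0.2   ] yang 5.97 zt [-0.001 -0.    -1.   ] F [-0.68 -0.21 -0.56] gap -0.004 j [0.48 0.38 1.76 0.   1.   0.37]
 offset [ 0.0022 -0.0003 -0.    ] n 0.002 twist -0.0023
fin 460 [0.43533111 0.37269913 0.10647047] ((0.4349750280380249, 0.37306496500968933), (0.007967829704284668, 0.04300392419099808), 5.868334770202637)
ctl 13493 ((0.4710637331008911, 0.37727028131484985), (0.20072734355926514, 0.10908205807209015), 5.932097434997559) 0.05575772247250588
plate 3867 ((0.4582592248916626, 0.37840983271598816), (0.14191675186157227, 0.07276292145252228), 6.490993499755859) 0.08157036424069447
```

View pics/w21.png

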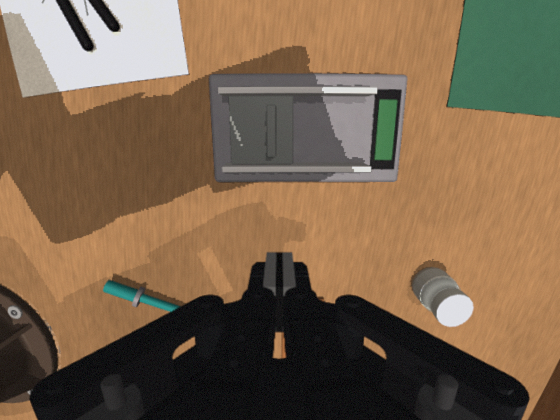

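The fin is at (271,131) in the wrist picture, world (0.435, 0.373), axis 5.9°. I'll go to its −x side with the fingers shut.

```bash
python3 -c "
from h import *
go([.4055,.3697,.13],5.9)"
```

```text
t 19.95 pos [0.451  0.3069 0.2002] yang 5.93 zt [-0. -0. -1.] F [-0.38 -0.05  0.46] gap -0.002 j [ 0.48  0.38  1.76 -0.    1.    0.37]
 offset [ 0.0672 -0.0387  0.0701] n 0.105 twist 0.0005
```

Request:
apply_moves:
  gripper: [1,1,1,1,1]
  offset:
    - [0.033,-0.019,0.02]
    - [0.067,-0.0387,0.04]
    - [0.067,-0.0387,0.07]
    - [0.067,-0.0387,0.11]
    - [0.067,-0.0387,0.141]
  twist: [0,0,0,0,0]

```text
clock: 20.45
position: [0.406, 0.3685, 0.058]
tool_rot: [2.106, 2.331, -0.0]
ft_force: [0.8, 0.4, 0.7]
finger_gap: -0.003
```

Run:
```python
from h import *
go([.4055,.3697,.058],5.9)
im,d=imaging.camera('scene'); crop(im,340,130,460,230,6,'pics/s22.png')
im,d=imaging.camera('wrist'); cv2.imwrite('pics/w22.png',im)
```

```text
t 20.45 pos [0.406  0.3685 0.058 ] yang 5.83 zt [-0. -0. -1.] F [0.78 0.42 0.75] gap -0.003 j [ 0.62  0.58  1.89 -0.    0.68  0.52]
 offset [ 0.0013 -0.0003 -0.    ] n 0.001 twist -0.0013
```

View pics/s22.png

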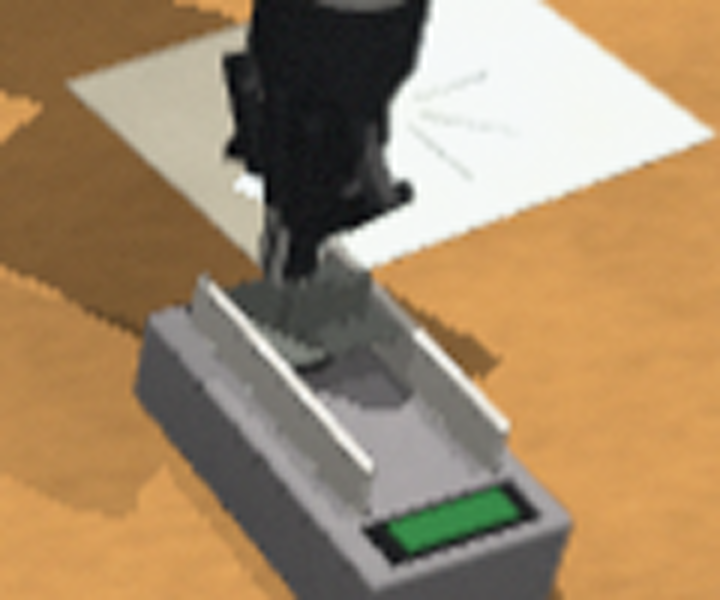

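View pics/w22.png

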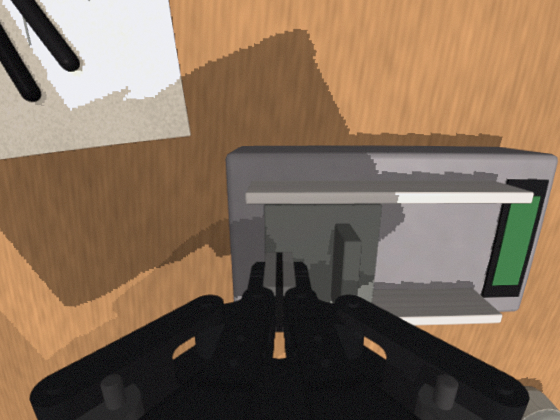

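The fingers are down on the −x side of the fin (edge 310 against fin 335), between the rails. I'll push along +tool y.

Request:
apply_moves:
  gripper: [1,1,1,1,1]
  offset:
    - [0,0.008,0]
    - [0,0.018,0]
    - [0,0.03,0]
    - [0,0.042,0]
    - [0,0.054,0]
  twist: [0,0,0,0,0]

```text
clock: 21.05
position: [0.4606, 0.3758, 0.0601]
tool_rot: [2.104, 2.332, 0.002]
ft_force: [-2.4, 0.4, 1.6]
finger_gap: -0.002
```

Request:
apply_moves:
  gripper: [1,1,1]
  offset:
    - [0,0.008,0]
    - [0,0.016,0]
    - [0,0.022,0]
  twist: [0,0,0]

```text
clock: 21.35
position: [0.4816, 0.3779, 0.0593]
tool_rot: [-2.104, -2.333, -0.0]
ft_force: [-2.3, 0.1, 1.4]
finger_gap: -0.001
```

```bash
cat > fin.py <<'E'
from h import *
import sys
o=sensors.get_obs();go(o['position'],5.9);im,d=imaging.camera('wrist'); cv2.imwrite(f'pics/{sys.argv[1]}.png',im)
W=cloud('wrist',d,o); P=W.reshape(-1,3); P=P[~np.isnan(P).any(1)]
u=np.array([.9947,.103]);v=np.array([-.103,.9947]); Q=np.c_[(P[:,:2]-[.4353,.3728])@u,(P[:,:2]-[.4353,.3728])@v,P[:,2]]
m=(Q[:,0]>-.03)&(Q[:,0]<.11)&(abs(Q[:,1])<.025)&(Q[:,2]>.103)&(Q[:,2]<.109); q=Q[m]
print('fin-top pts (rel. shut, along u):',len(q),np.percentile(q[:,0],[1,10,50,90,99]).round(4) if len(q) else '')
Rt=R.from_rotvec(o['tool_rot']).as_matrix(); print('TCP u,v',((o['position'][:2]-np.array([.4353,.3728]))@np.c_[u,v]).round(4))
E
python3 fin.py w23
```

```text
t 21.35 pos [0.4816 0.3779 0.0593] yang 5.9 zt [-0.  0. -1.] F [-2.27  0.06  1.44] gap -0.001 j [0.56 0.64 1.72 0.   0.78 0.45]
 offset [0. 0. 0.] n 0.0 twist -0.0
fin-top pts (rel. shut, along u): 1249 [0.0328 0.0417 0.0615 0.0656 0.0666]
TCP u,v [0.0466 0.0003]
```

View pics/w23.png

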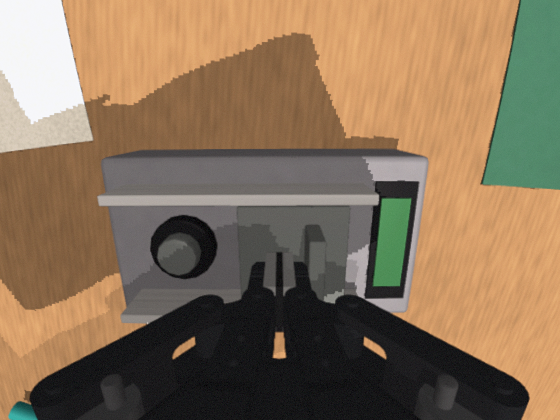

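The cover is about 62 mm open and the button shows at (180,255). I'll push on to the stop.

Request:
apply_moves:
  gripper: [1,1,1]
  offset:
    - [0,0.003,0]
    - [0,0.006,0]
    - [0,0.008,0]
  twist: [0,0,0]

```text
clock: 21.7
position: [0.4856, 0.3782, 0.059]
tool_rot: [-2.102, -2.33, 0.01]
ft_force: [-23.9, 0.1, 10.9]
finger_gap: -0.002
```

```bash
python3 fin.py w24
```

```text
t 21.7 pos [0.4856 0.3782 0.059 ] yang 5.91 zt [-0.007 -0.002 -1.   ] F [-23.9    0.09  10.94] gap -0.002 j [0.55 0.65 1.71 0.   0.79 0.45]
 offset [0. 0. 0.] n 0.0 twist 0.0001
fin-top pts (rel. shut, along u): 1213 [0.0373 0.0459 0.0651 0.0692 0.0702]
TCP u,v [0.0506 0.0001]
```

The cover is at its stop (24 N). I'll back off, lift, and locate the button.

Request:
apply_moves:
  gripper: [1,1,1,1]
  offset:
    - [0,-0.01,0]
    - [0,-0.015,0]
    - [0,-0.025,-0.04]
    - [0,-0.025,-0.04]
  twist: [0,0,0,0]

```text
clock: 22.15
position: [0.4648, 0.3771, 0.103]
tool_rot: [2.102, 2.332, 0.009]
ft_force: [0.9, 0.4, 0.6]
finger_gap: -0.0
```

Run:
```python
from h import *
o=sensors.get_obs();go([.4254,.3718,.06],5.9);im,d=imaging.camera('wrist'); cv2.imwrite('pics/w25.png',im); np.savez('w25.npz',im=im,d=d,pos=o['position'],rot=o['tool_rot'])
W=cloud('wrist',d,o)
u=np.array([.9947,.103]);v=np.array([-.103,.9947]); q=W[...,:2]-[.4353,.3728]
U=q@u;V=q@v
m=(abs(V)<.025)&(U>-.045)&(U<.02)&(abs(W[...,2]-.073)<.003); print('btn',m.sum(),U[m].mean(),V[m].mean(),U[m].min(),U[m].max(),V[m].min(),V[m].max(),np.median(W[...,2][m]))
m=(abs(V)<.023)&(U>.0)&(U<.11)&(W[...,2]>.103)&(W[...,2]<.109); print('fin',m.sum(),np.percentile(U[m],[1,10,50,90,99]))
```

```text
t 22.15 pos [0.4648 0.3771 0.103 ] yang 5.94 zt [ 0.005  0.003 -1.   ] F [0.85 0.44 0.61] gap -0.0 j [ 0.57  0.57  1.73 -0.    0.84  0.47]
 offset [-0.0013 -0.04    0.0428] n 0.059 twist 0.0006
btn 137 -0.00935548909184906 0.006484136182723528 -0.025149762539471238 -0.0013131248137470209 -0.00957080071909209 0.012095973483364875 0.07447821276683755
fin 910 [0.06194187 0.06237994 0.06570064 0.0691199  0.07003011]
```

View pics/w25.png

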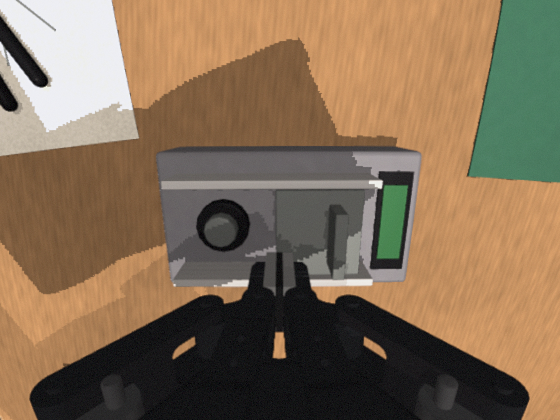

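```bash
python3 -c "
from h import *
go([.4219,.3714,.055],5.9)"
```

```text
t 22.2 pos [0.4647 0.3768 0.1014] yang 5.93 zt [ 0.004  0.002 -1.   ] F [ 0.98 -0.07  0.51] gap 0.001 j [ 0.57  0.57  1.73 -0.    0.84  0.47]
 offset [-0.001  -0.0433  0.0462] n 0.063 twist 0.0005
```

Request:
apply_moves:
  gripper: [1,1,1,1,1]
  offset:
    - [-0.001,-0.03,0]
    - [-0.001,-0.0433,0.01]
    - [-0.001,-0.0433,0.03]
    - [-0.001,-0.0433,0.046]
    - [-0.001,-0.0433,0.05]
  twist: [0,0,0,0,0]

```text
clock: 22.7
position: [0.4205, 0.3701, 0.0474]
tool_rot: [-2.104, -2.332, 0.004]
ft_force: [-1.3, -0.8, 2.0]
finger_gap: 0.0
```

Run:
```python
from h import *
go([.4219,.3714,.037],5.9)
im,d=imaging.camera('wrist'); cv2.imwrite('pics/w26.png',im)
im,d=imaging.camera('scene'); crop(im,340,130,460,230,6,'pics/s26.png')
```

```text
t 22.7 pos [0.4205 0.3701 0.0474] yang 5.9 zt [-0.002 -0.002 -1.   ] F [-1.26 -0.81  2.03] gap 0.0 j [ 0.6   0.61  1.86 -0.    0.68  0.5 ]
 offset [0.0012 0.0016 0.0104] n 0.011 twist 0.0001
```

View pics/w26.png

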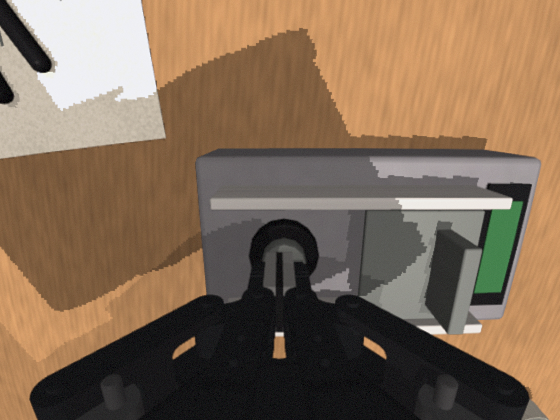

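View pics/s26.png

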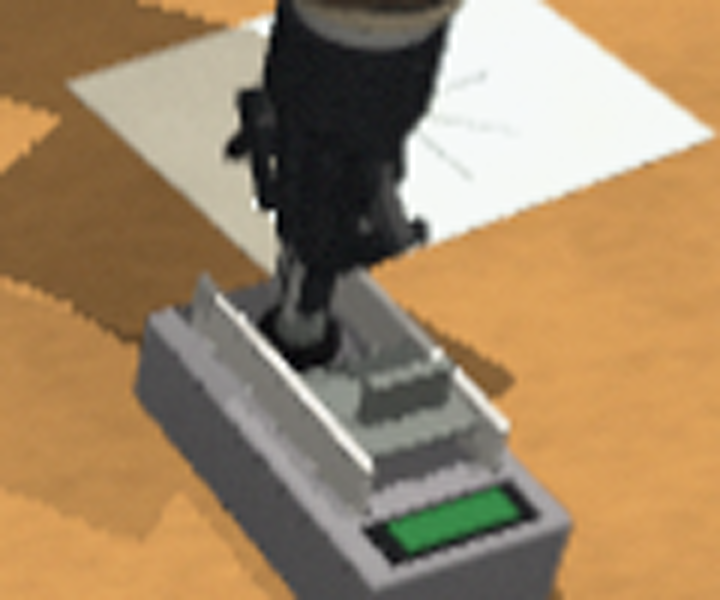

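The fingers are centred over the button (282,250). I'll press slowly.

Request:
apply_moves:
  gripper: [1,1,1,1]
  offset:
    - [0,0,0.003]
    - [0,0,0.006]
    - [0,0,0.009]
    - [0,0,0.009]
  twist: [0,0,0,0]

```text
clock: 23.2
position: [0.4216, 0.3709, 0.042]
tool_rot: [2.104, 2.332, 0.003]
ft_force: [-4.1, -3.6, 18.6]
finger_gap: -0.001
```

Request:
apply_moves:
  gripper: [1,1]
  offset:
    - [0,0,0.002]
    - [0,0,0.002]
  twist: [0,0]

```text
clock: 23.4
position: [0.4217, 0.371, 0.0417]
tool_rot: [2.103, 2.332, 0.005]
ft_force: [-7.4, -8.2, 39.1]
finger_gap: 0.0
```

Run:
```python
from h import *
go([.4219,.3714,.037],5.9)
im,d=imaging.camera('wrist'); crop(im,220,190,350,310,5,'pics/w27.png')
a=np.load('w25.npz'); o=dict(position=a['pos'],tool_rot=a['rot']); W=cloud('wrist',a['d'],o)
for v in (202,206,210,216,222,230,238,244): print(v,[ (W[v,u,2]*1000).round(1) for u in range(190,256,4)])
```

```text
t 23.4 pos [0.4217 0.371  0.0417] yang 5.91 zt [ 0.003  0.002 -1.   ] F [-7.42 -8.23 39.06] gap 0.0 j [ 0.6   0.61  1.87 -0.    0.66  0.5 ]
 offset [0.0004 0.0002 0.0047] n 0.005 twist 0.0003
202 [np.float64(56.5), np.float64(55.4), np.float64(55.8), np.float64(55.4), np.float64(55.8), np.float64(57.5), np.float64(64.2), np.float64(66.8), np.float64(66.2), np.float64(65.5), np.float64(64.1), np.float64(60.3), np.float64(56.7), np.float64(55.9), np.float64(55.0), np.float64(55.3), np.float64(56.8)]
206 [np.float64(55.7), np.float64(55.0), np.float64(55.2), np.float64(56.0), np.float64(63.8), np.float64(66.6), np.float64(66.6), np.float64(66.9), np.float64(67.2), np.float64(68.2), np.float64(67.1), np.float64(67.0), np.float64(63.4), np.float64(55.9), np.float64(57.0), np.float64(54.9), np.float64(56.2)]
210 [np.float64(56.2), np.float64(56.6), np.float64(56.3), np.float64(68.0), np.float64(68.7), np.float64(68.1), np.float64(67.4), np.float64(68.0), np.float64(67.5), np.float64(67.1), np.float64(67.4), np.float64(67.6), np.float64(66.9), np.float64(62.9), np.float64(55.1), np.float64(
[... 878 characters left out ...]
67.7), np.float64(67.2), np.float64(67.3), np.float64(55.3), np.float64(55.0)]
238 [np.float64(55.4), np.float64(55.6), np.float64(54.6), np.float64(67.7), np.float64(77.3), np.float64(78.2), np.float64(76.6), np.float64(77.2), np.float64(77.9), np.float64(76.5), np.float64(76.4), np.float64(75.8), np.float64(68.1), np.float64(68.3), np.float64(55.6), np.float64(56.2), np.float64(55.9)]
244 [np.float64(55.0), np.float64(55.1), np.float64(55.0), np.float64(56.4), np.float64(67.6), np.float64(67.3), np.float64(78.3), np.float64(77.5), np.float64(77.9), np.float64(77.0), np.float64(75.5), np.float64(68.2), np.float64(66.9), np.float64(66.3), np.float64(55.1), np.float64(55.8), np.float64(56.5)]
```

View pics/w27.png

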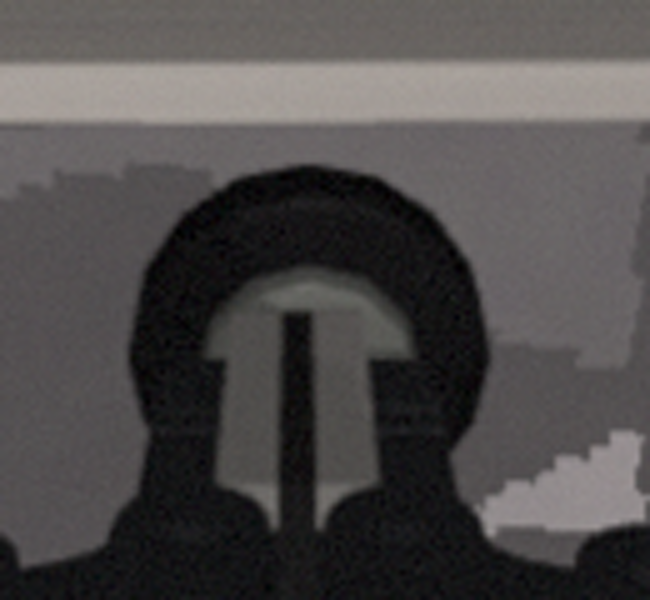

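The force rose steeply at constant height (39 N, z 0.042), so the button is on its stop; depth shows the housing lies 10 mm below the button's top, so the fingers are not on it. I'll lift and go over to the fin's +x side.

Request:
apply_moves:
  gripper: [1,1,1,1]
  offset:
    - [0,0,-0.025]
    - [0,0,-0.06]
    - [0,0.02,-0.085]
    - [0,0.06,-0.085]
  twist: [0,0,0,0]

```text
clock: 23.85
position: [0.4812, 0.3779, 0.1276]
tool_rot: [2.101, 2.334, 0.008]
ft_force: [0.1, 0.3, 0.2]
finger_gap: 0.002
```

```bash
python3 -c "
from h import *
go([.5300,.3827,.062],5.9)"
```

```text
t 23.85 pos [0.4812 0.3779 0.1276] yang 6.01 zt [ 0.005  0.003 -1.   ] F [0.1  0.35 0.18] gap 0.002 j [0.56 0.55 1.68 0.   0.91 0.45]
 offset [-0.0006  0.0488  0.0658] n 0.082 twist 0.0019
```

Request:
apply_moves:
  gripper: [1,1,1,1,1]
  offset:
    - [0,0.03,0]
    - [0,0.049,0]
    - [0,0.049,0]
    - [0,0.049,0.03]
    - [0,0.049,0.04]
  twist: [0,0,0,0,0]

```text
clock: 24.35
position: [0.5279, 0.3812, 0.0812]
tool_rot: [-2.103, -2.332, 0.005]
ft_force: [-0.9, -0.9, -0.5]
finger_gap: 0.004
```

```bash
python3 fin.py w28; python3 -c "
from h import *
go([.5300,.3827,.062],5.9)"
```

```text
t 24.35 pos [0.5279 0.3812 0.0812] yang 5.91 zt [-0.003 -0.001 -1.   ] F [-0.94 -0.91 -0.49] gap 0.004 j [0.52 0.66 1.6  0.   0.88 0.42]
 offset [0. 0. 0.] n 0.0 twist 0.0001
fin-top pts (rel. shut, along u): 1137 [0.0627 0.0636 0.0669 0.0702 0.0707]
TCP u,v [ 0.0929 -0.0012]
t 24.4 pos [0.5276 0.3811 0.0804] yang 5.91 zt [-0.004 -0.002 -1.   ] F [-1.4  -0.37 -2.45] gap -0.0 j [0.52 0.66 1.6  0.   0.88 0.42]
 offset [0.0013 0.0026 0.0184] n 0.019 twist 0.0003
```

View pics/w28.png

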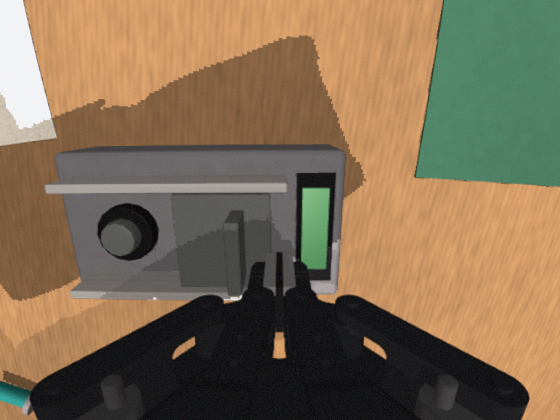

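Request:
apply_moves:
  gripper: [1,1,1,1,1]
  offset:
    - [0.001,0.003,0.01]
    - [0.001,0.003,0.0185]
    - [0.001,-0.006,0.0185]
    - [0.001,-0.018,0.0185]
    - [0.001,-0.03,0.0185]
  twist: [0,0,0,0,0]

```text
clock: 24.9
position: [0.4986, 0.3797, 0.0653]
tool_rot: [2.104, 2.333, 0.001]
ft_force: [2.3, -0.1, -1.2]
finger_gap: 0.004
```

Request:
apply_moves:
  gripper: [1,1,1,1]
  offset:
    - [0,-0.01,0]
    - [0,-0.02,0]
    - [0,-0.03,0]
    - [0,-0.036,0]
  twist: [0,0,0,0]

```text
clock: 25.3
position: [0.4629, 0.376, 0.0652]
tool_rot: [2.104, 2.333, 0.001]
ft_force: [2.3, -1.1, 0.8]
finger_gap: -0.003
```

```bash
python3 fin.py w29
```

```text
t 25.3 pos [0.4629 0.376  0.0652] yang 5.92 zt [ 0.  0. -1.] F [ 2.3  -1.1   0.77] gap -0.003 j [0.57 0.62 1.76 0.   0.76 0.47]
 offset [0. 0. 0.] n 0.0 twist 0.0003
fin-top pts (rel. shut, along u): 1162 [0.0054 0.0063 0.0101 0.0294 0.0387]
TCP u,v [0.0278 0.0004]
```

View pics/w29.png

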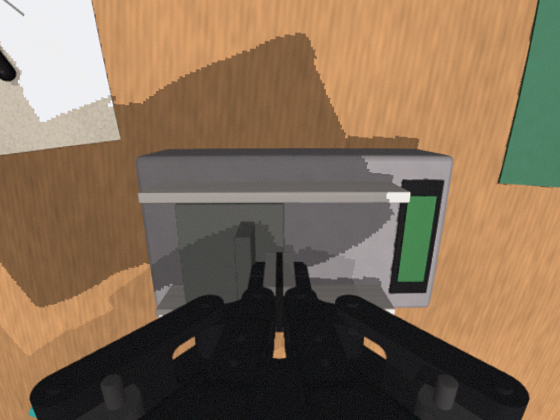

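About 13 mm remain. I'll push to the shut stop.

Request:
apply_moves:
  gripper: [1,1,1]
  offset:
    - [0,-0.005,0]
    - [0,-0.009,0]
    - [0,-0.012,0]
  twist: [0,0,0]

```text
clock: 25.65
position: [0.4517, 0.3749, 0.0649]
tool_rot: [-2.104, -2.333, -0.001]
ft_force: [1.6, -0.3, 0.3]
finger_gap: 0.005
```

Request:
apply_moves:
  gripper: [1,1,1]
  offset:
    - [0,-0.002,0]
    - [0,-0.004,0]
    - [0,-0.005,0]
  twist: [0,0,0]

```text
clock: 25.95
position: [0.4494, 0.3749, 0.0652]
tool_rot: [2.102, 2.331, 0.008]
ft_force: [16.0, -0.5, -3.7]
finger_gap: 0.003
```

```bash
python3 fin.py w30
```

```text
t 25.95 pos [0.4494 0.3749 0.0652] yang 5.91 zt [ 0.005  0.002 -1.   ] F [16.   -0.53 -3.7 ] gap 0.003 j [ 0.58  0.6   1.79 -0.    0.74  0.48]
 offset [0. 0. 0.] n 0.0 twist 0.0002
fin-top pts (rel. shut, along u): 1098 [-0.0075 -0.0066 -0.0029  0.0157  0.0249]
TCP u,v [0.0143 0.0006]
```

The cover is at the shut stop (16 N, fin about −3.5 mm on the scale where open was +66.5 mm, so 70 mm of travel). I'll back off, lift clear, and take final looks.

Request:
apply_moves:
  gripper: [1,1,1,1,1]
  offset:
    - [0,0.006,0]
    - [0,0.01,0]
    - [0,0.015,-0.03]
    - [0,0.02,-0.07]
    - [-0.02,0.02,-0.11]
  twist: [0,0,0,0,0]

```text
clock: 26.5
position: [0.4686, 0.3573, 0.1755]
tool_rot: [-2.102, -2.334, 0.002]
ft_force: [0.4, -0.0, 0.6]
finger_gap: -0.0
```

Request:
apply_moves:
  gripper: [1,1,1,1]
  offset:
    - [-0.04,0,-0.02]
    - [-0.06,0,-0.03]
    - [-0.06,0,-0.03]
    - [-0.06,0,-0.03]
  twist: [0,0,0,0]

```text
clock: 26.9
position: [0.4749, 0.2968, 0.2047]
tool_rot: [-2.105, -2.332, 0.0]
ft_force: [-0.3, 0.2, -0.8]
finger_gap: -0.001
```

```bash
python3 fin.py w31
python3 - <<'E'
from h import *
im,d=imaging.camera('scene'); cv2.imwrite('pics/s31.png',im); crop(im,200,170,270,230,10,'pics/s31c.png')
S=cloud('scene',d); P=S.reshape(-1,3); P=P[~np.isnan(P).any(1)]
for n,b in dict(jar=(.63,.74,.13,.23,.03,.09),pot=(.62,.72,.0,.1,.03,.08),mould=(.6,.8,-.13,0,.02,.06)).items():
    m=(P[:,0]>b[0])&(P[:,0]<b[1])&(P[:,1]>b[2])&(P[:,1]<b[3])&(P[:,2]>b[4])&(P[:,2]<b[5]); q=P[m]; print(n,((q.min(0)+q.max(0))/2).round(4))
E
```

```text
t 26.9 pos [0.4749 0.2968 0.2047] yang 5.85 zt [-0.  0. -1.] F [-0.32  0.17 -0.84] gap -0.001 j [0.44 0.4  1.72 0.   1.03 0.34]
 offset [0. 0. 0.] n 0.0 twist -0.0009
fin-top pts (rel. shut, along u): 493 [-0.0074 -0.0065 -0.0032  0.0001  0.0006]
TCP u,v [ 0.0315 -0.0797]
jar [0.6788 0.1871 0.0535]
pot [0.667  0.0519 0.0456]
mould [ 0.6726 -0.0581  0.0308]
```

View pics/s31.png

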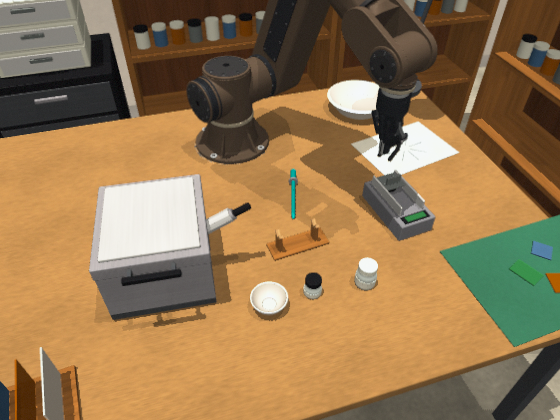

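View pics/s31c.png

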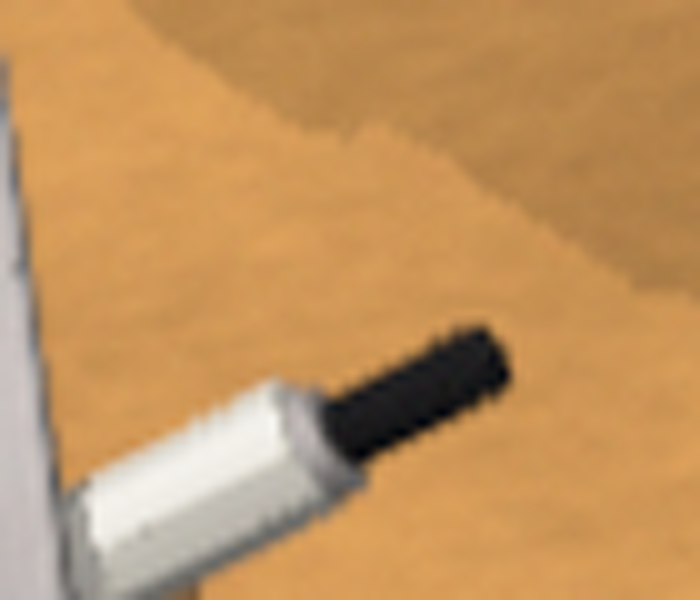

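View pics/w31.png

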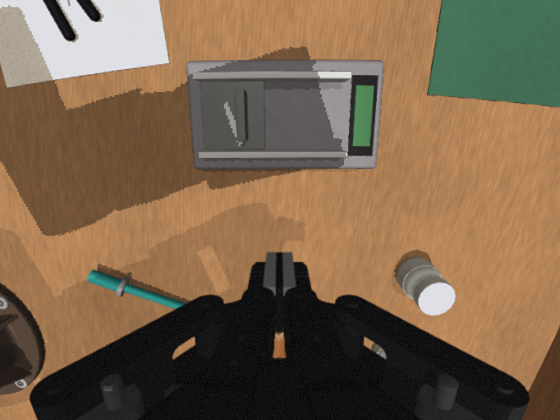

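```bash
python3 -c "
from rig import job
print(job.close_job())"
```

```text
the job is handed in; nothing more can be done
None
```

The job is done and handed in at about 27 s; no verdict was reported.

**What I did:**
- **Probe:** I took the white-stemmed probe from its rest. Moves could only turn the tool about its vertical axis, so I tilted the probe to 27° in the fingers by levering its stem against the sleeve's underside. I pushed it in about 67 mm, let go, gripped it again by the handle, and pushed until the collar seated with about 36 N of axial reaction.
- **Controller:** I slid the cover to its open stop, pressed the button to its stop, and slid the cover back to its shut stop.

**Last checks:**
- **Probe:** the pictures show the collar flush on the sleeve's mouth, before and after the controller work.
- **Cover:** the fin travelled 70 mm back to the shut stop.
- **Jar, pot and mould:** each within about 2 mm of where it started.
- **Arm:** clear of everything, with no contact force.
- **Button up:** not seen directly, because it is under the cover. It stood up after the press and before the cover was closed.

**What disagreed or went wrong:**
- **Finger ends:** they lie about 25 to 29 mm behind the reported TCP, so my first two grasps closed above the stem. I lowered the arm to allow for it.
- **Sag at half depth:** the released probe sagged to about 0.08 rad off the sleeve's axis. The limit there is 0.12.
- **Cover position:** the fin now reads about 3.5 mm further shut than in the first wrist view. Either it began slightly open or that first reading was off.

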